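# Lay two bottles in the packing tray with the tipping skip

### The job

Stand the green-capped and the pink, blue-capped bottle gently in the two bays of the blue tipping skip, leaning back with it, one in each. Then swing the skip (its lever has a red grip) past its catch and right over, so that both bottles slide out into the white tray, and ease it back, never letting it fall, until it rests fully home again, with the bottles staying in the tray. Leave the other bottles and the cup standing where they are.

Things in the scene. Friction and masses are not known exactly. Their poses are not given: they have to be found in the camera images.
- green_bottle: Bottle to pack: green cap, pale peach body, round. Body 40 mm diameter up to 135 mm, cap 28 mm diameter from 135 to 166 mm (total height 166 mm), about 0.2 kg. Origin: centre of its base; z axis up through the cap. Starts standing upright on the worktop, left of the tipper among other bottles; left of them stands a black crate, 165 mm tall, its near side at y = 0.37 m.
- blue_bottle: Bottle to pack: blue cap, plain pink body, round. Body 44 mm diameter up to 155 mm, cap 28 mm diameter from 155 to 186 mm (total height 186 mm), about 0.2 kg. Origin: centre of its base; z axis up through the cap. Starts standing upright on the worktop, left of the tipper among other bottles, beside the crate.
- green_mid (a point): The point on the green-capped bottle's axis 83 mm above its base.
- blue_mid (a point): The point on the blue-capped bottle's axis 93 mm above its base.
- tipper: The fixed stand of the bottle tipper (grey posts, dark base, white tray). Origin on the worktop right below the hinge; x points to the side it dumps on (away from the robot, give or take the stand's yaw), y to the lever's side, z up. Posts 145 to 150 mm tall at y = +-64 to +-76 mm, x -40 to +25 mm.
- skip_hinge (a point): Middle of the skip's hinge, 125 mm above the worktop, axes as the stand: the hinge runs along its y. The skip is top-heavy and hardly damped: loaded, it falls forward by itself beyond about 1.6 rad; let go when empty, it falls back home from anywhere below about 2.0 rad and stays down beyond that. Turning it takes up to about 7 N at the lever.
- skip (a joint): Angle of the blue skip, rad: 0 = home (its two bays leaned back 30 deg to the robot, on a stop), growing as it tips forward about the stand's +y axis; 2.53 = fully dumped, on its end stop, bay mouths pointing 25 deg below level over the tray. A catch near home (a sprung roller that rides over a bump, peak at 0.25 rad, felt up to 0.5) must be pushed past; below 0.25 it draws the skip home.
- bay_left (a point): Centre of the floor of the skip's left bay (the lever's side). Turns with the skip: z points up out of the bay (at home 30 deg back from vertical), x from its back wall to its front wall. Inside 56 mm along y, 55 mm along x; back wall 100, front wall 72, sides and partition 70 to 97 mm above the bay's floor. Slippery lining (friction about 0.2): at home a bottle rests against the back wall.
- bay_right (a point): As bay_left, for the right bay, 60 mm from it.
- lever_grip (a point): Middle of the red round grip (22 mm diameter, 74 mm long, along the stand's y) at the end of the skip's lever; it spins freely, so can be held all through the swing at one tool tilt. At skip angle a it is at x = 0.125 sin(a - 1.396), y = 0.134, z = 0.125 + 0.125 cos(a - 1.396) m in the stand's frame. The lever's arm, 12 mm thick, runs to the hinge 46 mm to the right of this point.
- tray_in (a point): Middle of the packing tray's floor, 159 mm in front of the hinge, axes as the stand. Inside, the tray is 280 mm along x and 168 mm along y, side walls 55 mm, far wall 75 mm high; it is part of the stand. A metal chute in its near end slopes down at 30 deg from 112 mm height under the skip's lip to the tray floor 210 mm in front of the hinge. Chute and floor are slippery (friction about 0.2).
- orange_bottle: Bystander: bottle with orange-yellow cap, 46 mm diameter, 216 mm tall (cap 28 mm wide from 185 mm). Origin: centre of its base.
- black_cap_bottle: Bystander: white bottle with black cap and a green label, 48 mm diameter, 196 mm tall. Origin: centre of its base.
- mist_bottle: Bystander: plain white slim mist bottle, 54 mm diameter, 201 mm tall. Origin: centre of its base.
- cup: Bystander: white graduated cup, 66 mm diameter, 89 mm tall, at the near edge, right of the tipper. Origin: centre of its base.
Things that resemble listed ones, but are neither listed nor needed, are in the scene too. What is shaped like the green_bottle but purple is not meant. What is shaped like the blue_bottle but purple is not meant.

How it is judged (in metres and radians):
On the way, in this order (a step that is already met when the one before it is completed fails the run):
1. both bottles stand in the bays of the skip, one in each, released, the skip home (((distance between green_bottle and bay_left below 0.022 m and angle between the z axis of green_bottle and the z axis of bay_left, either way round below 0.2 rad) or (distance between green_bottle and bay_right below 0.022 m and angle between the z axis of green_bottle and the z axis of bay_right, either way round below 0.2 rad)) and ((distance between blue_bottle and bay_left below 0.022 m and angle between the z axis of blue_bottle and the z axis of bay_left, either way round below 0.2 rad) or (distance between blue_bottle and bay_right below 0.022 m and angle between the z axis of blue_bottle and the z axis of bay_right, either way round below 0.2 rad)) and value of joint skip below 0.05 rad and contact force between the fingers and green_bottle below 0.2 N and contact force between the fingers and blue_bottle below 0.2 N), for 0.2 s.
2. the skip is tipped right over and both bottles lie still in the tray (value of joint skip above 2.2 rad and x of green_mid in the frame of tray_in between -0.14 and 0.14 m and y of green_mid in the frame of tray_in between -0.084 and 0.084 m and z of each of green_mid, blue_mid in the frame of tray_in below 0.075 m and linear speed of each of green_bottle, blue_bottle below 0.03 m/s and x of blue_mid in the frame of tray_in between -0.14 and 0.14 m and y of blue_mid in the frame of tray_in between -0.084 and 0.084 m), for 0.2 s.
At the end, for the whole second after the job is handed in: the skip is back home (within 0.05 rad of its stop) and at rest, and the middles of both bottles lie within the tray's walls, less than 75 mm above its floor, at rest (value of joint skip below 0.05 rad and x of green_mid in the frame of tray_in between -0.14 and 0.14 m and y of green_mid in the frame of tray_in between -0.084 and 0.084 m and z of each of green_mid, blue_mid in the frame of tray_in below 0.075 m and linear speed of each of green_bottle, blue_bottle below 0.03 m/s and x of blue_mid in the frame of tray_in between -0.14 and 0.14 m and y of blue_mid in the frame of tray_in between -0.084 and 0.084 m and not (velocity of joint skip above 0.05 rad/s or velocity of joint skip below -0.05 rad/s)); the robot touches nothing.
It fails at once if the skip falls back: it swings back faster than 3 rad/s while still more than 0.35 rad from home (value of joint skip above 0.35 rad and velocity of joint skip below -3 rad/s).
It fails at once if a bottle is dropped into a bay (faster than 0.6 m/s) rather than set down ((value of joint skip below 0.05 rad and (distance between green_bottle and bay_left below 0.05 m or distance between green_bottle and bay_right below 0.05 m) and linear speed of green_bottle above 0.6 m/s) or (value of joint skip below 0.05 rad and (distance between blue_bottle and bay_left below 0.05 m or distance between blue_bottle and bay_right below 0.05 m) and linear speed of blue_bottle above 0.6 m/s)).
It fails at once if a bystander is shifted by more than 40 mm or knocked over (distance of any of orange_bottle, black_cap_bottle, mist_bottle, cup from where it was at the start of the episode above 0.04 m or angle between any of orange_bottle, black_cap_bottle, mist_bottle, cup's own z axis and vertical above 0.5 rad).
It also fails if it takes over 72 s, if anything falls off the work surface, if the arm or the gripper's body presses on something with over 40 N, if the wrist force passes 120 N, or if a joint passes its speed limit or range.

### The arm

A 6-joint arm with a two-finger parallel gripper is mounted at the origin on a cart in front of the work surface, level with it; the furniture and walls round the work are solid. World frame = base frame: x ahead of the robot, y to its left, z up, the work surface at z = 0. Lengths are in mm, angles in degrees, forces in N, time in s.
With the tool pointing down it reaches from about 350 to 850 mm from the base axis. Payload 8.1 kg.
Tool frame: the origin (TCP) lies on the front face of the gripper's body, between the roots of the fingers; the fingertips stand r.finger_overhang ahead of it and the grasp point (between the pads) lies 54 mm ahead of it (r.finger_overhang is the distance from the TCP to the fingertips, in mm); y points along the fingers, z is the direction in which the jaws open and shut, and the axes are right-handed (so a half turn about y gives the same grasp; the last joint's range is limited). The gripper opens to 85 mm and grips with 20 to 120 N. Pads are 22 mm wide; open, the fingers measure 114 mm over their backs; the gripper's body (76 mm by 85 mm) begins 54 mm behind the grasp point. The pads swing forward as they close: fully open they stand 13 mm farther back than shut.
Start: joints at [61.284, 7.471, 85.268, -0, 87.261, -4.893], TCP at [242.333, 548.89, 303.892] pointing down, gripper open.
Joint ranges: [-169.43, 169.43], [-51.17, 129.36], [1.28, 143.12], [-76.62, 256.62], [0, 156.53], [-152.29, 152.29]. Speed limits (degrees/s): [136.94, 136.94, 159.86, 180, 180, 180].

### API

Orientations are given as [roll, pitch, yaw] about the fixed x, y, z axes, in that order (R = Rz(yaw) Ry(pitch) Rx(roll)).
In Python, from bench import r gives the robot as it stands. The module is installed in compiled form; this text tells all that it offers.
- The arm moves only by the tool arm_command, never from a script. Its argument "increments" is a list of rows, each a list of 6 numbers: the shift along the tool's x, y, z in m, then the turn, a rotation vector about the tool's x, y, z in rad. In form: [[tx, ty, tz, wx, wy, wz], ...]. A call has exactly 10 rows; each row is the pose to reach, as a shift and turn from the pose commanded when the call began, along the tool's axes at that moment; what a row does not reach only later rows make up. A row lasts 1/8 s, in which the tool goes at most 62.5 mm and 10.7 degrees, less where a joint would pass 70% of its speed; a pose out of reach is approached as far as the arm can. A call with a gripper value outside its range is refused whole. "jaw" is the gripper's target within -1 to 1 (shut at 1, half-way at 0, fully open at -1), set as the call begins (left out, the last holds). The fingers move at their own pace and stop on an object; "force" is the grip in N (left out, the last holds). Time passes only in rows, so rows that repeat a pose let the fingers close, or fill a call up. It gives the time, the measured TCP pose, the force and the opening at its end, in the units of the state.
- r.sense(): the state, without advancing time (a new reading comes with each control period).
- r.snapshot(name): name is "scene" or "top" or "wrist"; returns the picture (384x512x3 uint8, red, green, blue); there is no depth.
- r.camera_model(name): a dict with "intrinsics" (3x3 intrinsics, pixels), "distortion" ([k1, k2, p1, p2, k3] as OpenCV has them; the pictures are not rectified), "cam_to_world" (4x4, takes a point from camera to world coordinates). Camera axes: x right, y down, z forward; pixel columns grow to the right and rows downward; lengths in mm; the calibration is good to about 2 mm. A picture is of the moment at which its call begins: read the wrist's pose just before it. camera_model takes no time and is no camera call; for the wrist camera it gives the pose at the moment of the call.
- r.hand_in(): hands the job in, once; it reports no verdict.
Trained networks look in the newest picture that a camera, given by its name, has taken for a name from the list of things; names that differ only in an ending like _2 or _b are one class to them, and where a whole thing is asked for, a point or a joint stands for the part that bears it (a point fixed in the world has none). Each returns a list of dicts, best first, with "conf" (0 to 1); they miss things now and then, are a little off and sometimes report something else, mostly with a low value. They report only what shows in the picture. A call takes as long as a camera call. They do not tell look-alikes from the thing itself.
- r.trace(camera, target): "mask" (384x512 bool, what is visible of it) and "position" ([column, row] in pixels, amid what is visible of it).
- r.spot_point(camera, target): "position" ([column, row] in pixels: a listed point, or the origin of a listed thing).
The state is a dict: "time": time; "joint_pos": joint angles; "qd": joint speeds; "joint_efforts": joint torques, N m; "tool_pos": TCP position; "tcp_rot": TCP orientation; "ft_force": force on the tool from outside, world axes, zero at the start; "wrist_torque": the same for the moment, N m; "finger_gap": finger opening in mm.
Only numpy, scipy, OpenCV 4.12 (cv2) and the standard library are available. Lean on these libraries where they do the work, as an engineer would, in place of code of your own. Each camera call takes 0.05 s, during which the arm holds its last target.

## Working session

There is one attempt and no reset: what is moved stays moved. The work goes in short steps, Python scripts to look and compute and a tool call to move; the robot and the scene stay as the last step left them, time stands still between calls to the robot, and variables do not carry over. Pictures are saved under pics/ and viewed, and the job is handed in when it is done.

Besides the shell and the picture viewer there is one more tool, called as name(argument=value, ...) on one line, values as JSON. arm_command: Moves the arm, as the interface text tells. Its arguments: {"type":"object","properties":{"increments":{"type":"array","items":{"type":"array","items":{"type":"number"}}},"jaw":{"type":"number"},"force":{"type":"number"}},"required":["increments"]}

```bash
mkdir -p pics; cat > h.py <<'E'
import numpy as np, cv2
from bench import r
def save(cam,name):
    im=r.snapshot(cam); cv2.imwrite('pics/'+name+'.png',cv2.cvtColor(im,cv2.COLOR_RGB2BGR)); return im
E
python3 - <<'E'
from h import *
print(r.sense(), r.finger_overhang)
a=save('scene','s0');b=save('top','t0');c=save('wrist','w0')
for n in ['scene','top','wrist']:
    m=r.camera_model(n);print(n,m['intrinsics'].tolist(),m['distortion'],np.round(m['cam_to_world'],3).tolist())
E
```

```text
{'time': 0.0, 'joint_pos': array([ 6.12827992e+01,  7.51471422e+00,  8.53310888e+01,  1.14873178e-04,
        8.72597295e+01, -4.89236698e+00]), 'qd': array([-0.00909145, -0.05365285, -0.12736932, -0.0422742 , -0.03937312,
        0.00228843]), 'joint_efforts': array([ 4.40968925e-04, -5.69399321e+01, -5.00552416e+01, -1.38982459e-04,
        1.51069608e-02,  9.25361223e-05]), 'tool_pos': array([242.13605271, 548.51532727, 302.83105555]), 'tcp_rot': array([-9.01051383e+01,  9.11456532e-03, -2.38248478e+01]), 'ft_force': array([-0.26719841,  0.31479533, -0.16312436]), 'wrist_torque': array([ 0.00560248,  0.01817579, -0.00661056]), 'finger_gap': 85.24408148370654} 72.6
scene [[451.31445882434167, 0.0, 254.49269946215222], [0.0, 451.31445882434167, 182.99726894110427], [0.0, 0.0, 1.0]] [0.04272749 0.         0.         0.         0.        ] [[0.825, -0.434, 0.362, 118.558], [-0.565, -0.626, 0.538, -503.035], [-0.007, -0.648, -0.761, 1008.351], [0.0, 0.0, 0.0, 1.0]]
top [[408.0823388318665, 0.0, 250.34200106400164], [0.0, 408.0823388318665, 187.41940848455152], [0.0, 0.0, 1.0]] [-0.13944213  0.          0.          0.          0.        ] [[0.277, -0.934, 0.224, 317.766], [-0.961, -0.269, 0.064, 62.84], [0.001, -0.233, -0.973, 1167.816], [0.0, 0.0, 0.0, 1.0]]
wrist [[329.73184912861075, 0.0, 256.3223329579596], [0.0, 329.73184912861075, 191.47778753749603], [0.0, 0.0, 1.0]] [-0.05531273  0.          0.          0.          0.        ] [[0.403, 0.881, 0.248, 180.487], [0.915, -0.388, -0.111, 576.267], [-0.002, 0.272, -0.962, 373.08], [0.0, 0.0, 0.0, 1.0]]
```

View pics/s0.png

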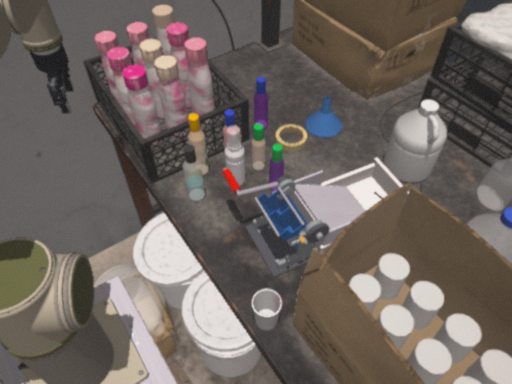

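View pics/t0.png

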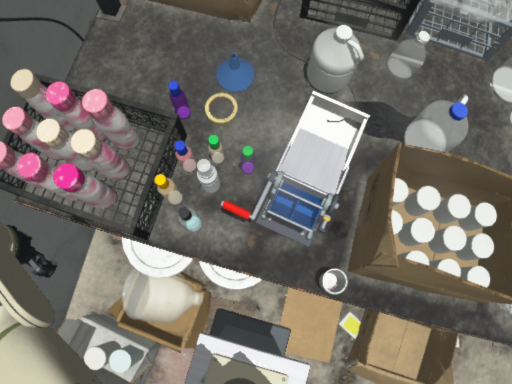

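View pics/w0.png

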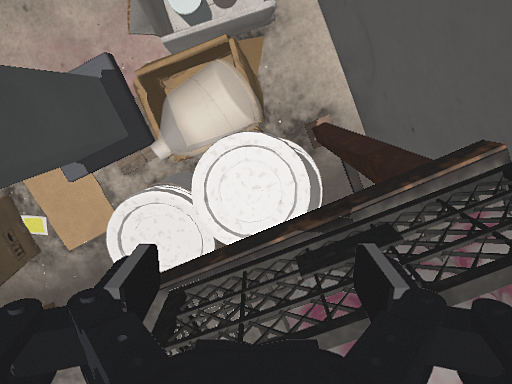

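```bash
cat >> h.py <<'E'
def ray(cam,px,m=None):
    m=m or r.camera_model(cam)
    u=cv2.undistortPoints(np.array([[px]],float),m['intrinsics'],m['distortion'])[0,0]
    T=m['cam_to_world'];d=T[:3,:3]@np.array([u[0],u[1],1]);return T[:3,3],d/np.linalg.norm(d)
def atz(cam,px,z,m=None):
    o,d=ray(cam,px,m);return o+d*(z-o[2])/d[2]
def tri(p1,p2,c1='top',c2='scene'):
    o1,d1=ray(c1,p1);o2,d2=ray(c2,p2)
    A=np.stack([d1,-d2],1);s=np.linalg.lstsq(A,o2-o1,rcond=None)[0]
    a=o1+s[0]*d1;b=o2+s[1]*d2;return (a+b)/2,np.linalg.norm(a-b)
def proj(cam,P,m=None):
    m=m or r.camera_model(cam);T=np.linalg.inv(m['cam_to_world']);P=np.atleast_2d(P)@T[:3,:3].T+T[:3,3]
    return cv2.projectPoints(P,np.zeros(3),np.zeros(3),m['intrinsics'],m['distortion'])[0][:,0]
E
python3 - <<'E'
from h import *
r.snapshot('top');r.snapshot('scene')
for t in ['green_bottle','blue_bottle','tipper','skip_hinge','bay_left','bay_right','lever_grip','tray_in','orange_bottle','black_cap_bottle','mist_bottle','cup']:
    D={}
    for c in ['top','scene']:
        l=r.spot_point(c,t); D[c]=l
        print(t,c,[(np.round(x['position'],1).tolist(),round(x['conf'],2)) for x in l][:3])
    if D['top'] and D['scene']: p,e=tri(D['top'][0]['position'],D['scene'][0]['position']);print('   ',p.round(1),round(e,1))
print(r.sense()['time'])
E
```

```text
green_bottle top [([251.2, 167.5], 0.74), ([217.9, 159.3], 0.73)]
green_bottle scene [([258.5, 169.2], 0.89), ([274.3, 186.8], 0.81)]
    [591.7 149.4 128.1] 37.1
blue_bottle top [([190.0, 164.5], 0.69), ([178.6, 116.3], 0.64)]
blue_bottle scene [([257.8, 125.8], 0.91)]
    [602.1 273.7 166.6] 86.7
tipper top [([293.9, 199.8], 0.62)]
tipper scene [([295.0, 236.7], 0.65)]
    [591.7   5.3 -24.7] 0.1
skip_hinge top [([287.7, 198.2], 0.72), ([303.2, 188.8], 0.69), ([213.5, 146.7], 0.19)]
skip_hinge scene [([300.4, 207.3], 0.6)]
    [584.5  18.6  90. ] 42.2
bay_left top [([287.9, 194.3], 0.89), ([315.2, 154.1], 0.23)]
bay_left scene [([263.0, 318.3], 0.34)]
    [ 601.    19.8 -449.6] 202.0
bay_right top [([308.4, 204.7], 0.82)]
bay_right scene [([297.2, 231.0], 0.55)]
    [565.8 -31.3  69.4] 4.5
lever_grip top [([234.1, 206.6], 0.67), ([182.9, 154.9], 0.6)]
lever_grip scene []
tray_in top [([318.6, 152.4], 0.55)]
tray_in scene [([349.8, 214.4], 0.57)]
    [753.  -30.1  -8.4] 3.5
orange_bottle top [([176.9, 194.3], 0.76)]
orange_bottle scene [([202.4, 173.0], 0.64)]
    [505.5 348.4 -23.3] 10.4
black_cap_bottle top [([195.6, 227.8], 0.98)]
black_cap_bottle scene [([197.5, 195.7], 0.9)]
    [429.6 254.7  12.3] 6.4
mist_bottle top [([208.6, 186.7], 0.9)]
mist_bottle scene [([234.6, 178.7], 0.74)]
    [ 5.567e+02  2.573e+02 -1.000e-01] 4.4
cup top [([328.0, 282.8], 0.64), ([190.2, 166.2], 0.21)]
cup scene [([266.6, 320.7], 0.6)]
    [ 383.6 -150.    -7.1] 4.1
1.45
```

```bash
python3 - <<'E'
import cv2
a=cv2.imread('pics/t0.png')[70:270,140:400];cv2.imwrite('pics/t0z.png',cv2.resize(a,None,fx=3,fy=3,interpolation=cv2.INTER_CUBIC))
a=cv2.imread('pics/s0.png')[70:290,160:420];cv2.imwrite('pics/s0z.png',cv2.resize(a,None,fx=2.7,fy=2.7,interpolation=cv2.INTER_CUBIC))
E
```

```text
(no output)
```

View pics/t0z.png

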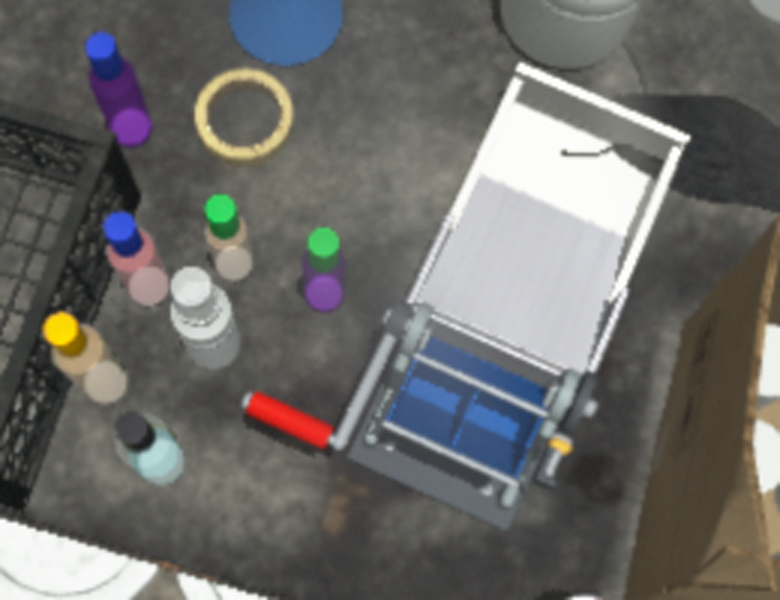

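View pics/s0z.png

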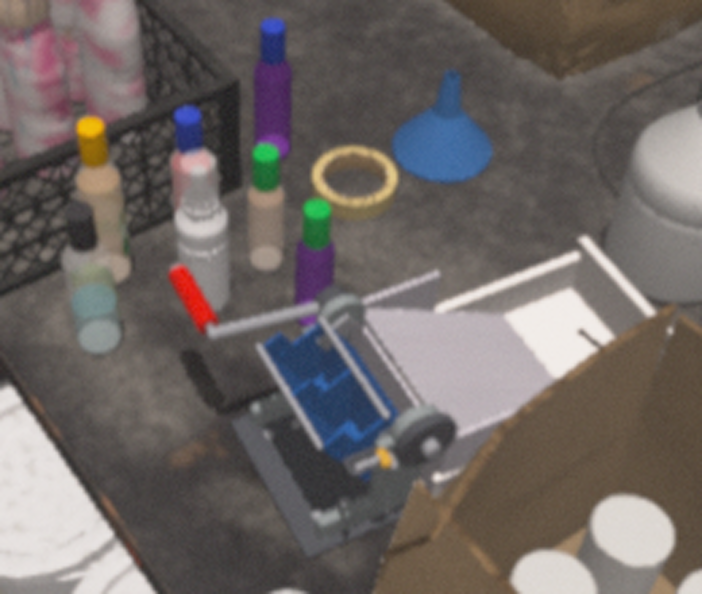

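```bash
python3 - <<'E'
from h import *
from scipy.optimize import least_squares
Z=lambda p:(140+p[0]/3,70+p[1]/3)
S=lambda p:(160+p[0]/2.7,70+p[1]/2.7)
print('green',atz('top',Z((220,208)),166),atz('scene',S((266,152)),166),'base',atz('top',Z((234,262)),0),atz('scene',S((266,258)),0))
print('blue',atz('top',Z((121,226)),186),atz('scene',S((187,115)),186),'base',atz('top',Z((148,287)),0))
print('mist',atz('top',Z((193,280)),201),atz('scene',S((200,172)),201))
print('orange',atz('top',Z((62,325)),216),atz('scene',S((91,124)),216))
print('black',atz('top',Z((130,425)),196),atz('scene',S((80,208)),196))
print('pgreen',atz('top',Z((323,238)),166),atz('scene',S((317,207)),166))
print('pblue',atz('top',Z((101,45)),186),atz('scene',S((272,27)),186))
m=r.camera_model('top');ms=r.camera_model('scene')
# tipper fit
pts=[((299+3,87,75),'top',Z((521,69))),((299+3,-87,75),'top',Z((686,138))),
((-123.1,97,146.7),'top',Z((328,437))),((-123.1,171,146.7),'top',Z((253,402))),
((-123.1,97,146.7),'scene',S((209,322))),((-123.1,171,146.7),'scene',S((178,273))),
((302,87,75),'scene',S((585,241)))]
def f(q):
    x,y,t=q;R=np.array([[np.cos(t),-np.sin(t),0],[np.sin(t),np.cos(t),0],[0,0,1]])
    return np.concatenate([proj(c,R@np.array(P)+[x,y,0],m if c=='top' else ms)[0]-uv for P,c,uv in pts])
s=least_squares(f,[590,0,-.4]);print(s.x[:2],np.degrees(s.x[2]));print(s.fun.reshape(-1,2).round(1))
E
```

```text
green [645.4483633 256.7005106 166.       ] [643.31606779 254.29200383 166.        ] base [648.88228471 258.16450967   0.        ] [ 6.47060265e+02  2.59709720e+02 -1.13686838e-13]
blue [600.3583834  329.21939426 186.        ] [596.20825952 327.96464282 186.        ] base [600.30719623 333.08058348   0.        ]
mist [567.68058226 252.54278536 201.        ] [553.48714001 235.80295945 201.        ]
orange [498.34014225 340.54494044 216.        ] [494.57334761 339.87422938 216.        ]
black [438.37996094 265.76264031 196.        ] [437.06501646 263.43681643 196.        ]
pgreen [643.73693019 163.05189868 166.        ] [639.26113326 161.24962597 166.        ]
pblue [757.3545887  401.78567176 186.        ] [750.87260215 397.96297494 186.        ]
[586.46521467  -4.94942593] -9.076654937229076
[[ 0.4 -0.6]
 [-0.1  0.2]
 [ 0.4  0.6]
 [-0.8  0.1]
 [ 0.1  1. ]
 [-0.1 -0.9]
 [ 0.4 -0.6]]
```

```bash
cat > plan.py <<'E'
import numpy as np, json, os
from scipy.spatial.transform import Rotation as Ro, Slerp
# commanded pose stored: pos mm, rot matrix
F='cmd.json'
def load():
    d=json.load(open(F));return np.array(d['p']),Ro.from_matrix(d['R'])
def store(p,R): json.dump({'p':list(map(float,p)),'R':R.as_matrix().tolist()},open(F,'w'))
def rpy(a,b,c): return Ro.from_euler('xyz',[a,b,c],degrees=True)
def rows(wps,dp=3,dr=2):
    """wps: list of (pos, Rot, nrows). prints 10 rows; returns final"""
    p0,R0=load();out=[];p,R=p0,R0
    for (q,Q,n) in wps:
        q=np.array(q,float)
        D=(R.inv()*Q).as_rotvec()
        v=np.linalg.norm(q-p)/n;w=np.degrees(np.linalg.norm(D))/n
        if v>62 or w>10.6: print('!! speed',v,w)
        for k in range(1,n+1):
            t=k/n;pp=p+(q-p)*t;RR=R*Ro.from_rotvec(D*t)
            tr=R0.inv().apply(pp-p0)/1000;w_=(R0.inv()*RR).as_rotvec()
            out.append([float(round(x,dp)) for x in tr]+[float(round(x,dr)) for x in w_])
        p,R=q,Q
    while len(out)<10: out.append(out[-1])
    out=[[0.0 if x==0 else x for x in o] for o in out]
    assert len(out)==10,len(out)
    print(json.dumps(out).replace(' ',''))
    l=out[-1];np_=p0+R0.apply(np.array(l[:3])*1000);nR=R0*Ro.from_rotvec(l[3:])
    print('final',np_.round(1),nR.as_euler('xyz',degrees=True).round(1))
    json.dump({'p':np_.tolist(),'R':nR.as_matrix().tolist()},open('next.json','w'))
def commit(): os.replace('next.json',F)
E
python3 - <<'E'
from plan import *
store([242.333,548.89,303.892],rpy(-90,0,-23.824))
R=rpy(-90,0,-24)
rows([((370,340,335),R,5),((640,255,335),R,5)])
E
```

```text
[[0.04,-0.006,-0.028,0.0,0.0,0.0],[0.08,-0.012,-0.056,0.0,0.0,0.0],[0.121,-0.019,-0.084,0.0,0.0,0.0],[0.161,-0.025,-0.112,0.0,0.0,0.0],[0.201,-0.031,-0.14,0.0,0.0,0.0],[0.257,-0.031,-0.133,0.0,0.0,0.0],[0.314,-0.031,-0.127,0.0,0.0,0.0],[0.37,-0.031,-0.121,0.0,0.0,0.0],[0.426,-0.031,-0.114,0.0,0.0,0.0],[0.482,-0.031,-0.108,0.0,0.0,0.0]]
final [639.6 255.4 334.9] [-90.    0.  -23.8]
```

```bash
python3 - <<'E'
from h import *
print('crate corners',atz('top',(150,245),165),atz('top',(180,128),165),atz('top',(2,185),165))
print('magenta pink top at 250',atz('top',(68,177),250), atz('top',(97,101),250))
a=cv2.imread('pics/t0.png')[160:250,240:340];cv2.imwrite('pics/t0s.png',cv2.resize(a,None,fx=6.5,fy=6.5,interpolation=cv2.INTER_CUBIC))
a=cv2.imread('pics/s0.png')[165:275,230:340];cv2.imwrite('pics/s0s.png',cv2.resize(a,None,fx=5.4,fy=5.4,interpolation=cv2.INTER_CUBIC))
E
```

```text
crate corners [339.31296392 326.18101811 165.        ] [652.03125834 351.30063809 165.        ] [370.2321764  771.09686717 165.        ]
magenta pink top at 250 [432.59272003 550.02347595 250.        ] [636.60634825 554.041767   250.        ]
```

View pics/t0s.png

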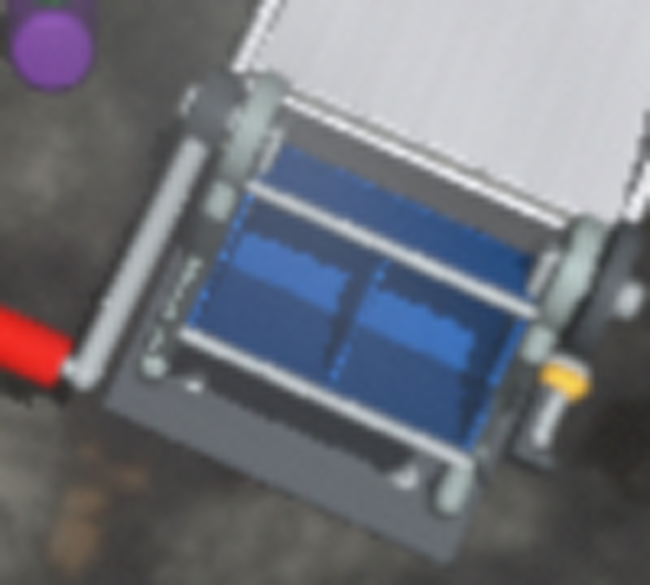

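View pics/s0s.png

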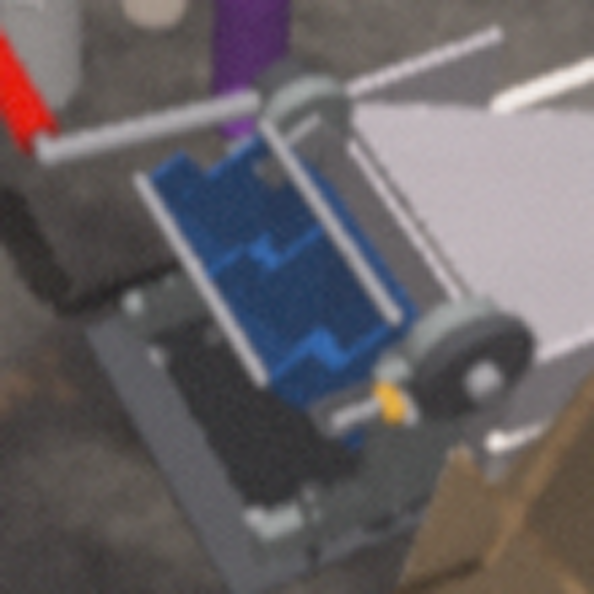

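arm_command(increments=[[0.04,-0.006,-0.028,0,0,0],[0.08,-0.012,-0.056,0,0,0],[0.121,-0.019,-0.084,0,0,0],[0.161,-0.025,-0.112,0,0,0],[0.201,-0.031,-0.14,0,0,0],[0.257,-0.031,-0.133,0,0,0],[0.314,-0.031,-0.127,0,0,0],[0.37,-0.031,-0.121,0,0,0],[0.426,-0.031,-0.114,0,0,0],[0.482,-0.031,-0.108,0,0,0]], jaw=-1, force=40)

```text
time: 2.7
tool_pos: [641.3, 254.7, 334.9]
tcp_rot: [-90.0, -0.0, -23.8]
ft_force: [-0.4, 1.3, 0.4]
finger_gap: 85.4
```

```bash
python3 - <<'E'
from h import *
from plan import commit
commit()
s=r.sense();print(s['time'],s['tool_pos'],s['tcp_rot'],s['joint_pos'].round(2))
m=r.camera_model('wrist');save('wrist','w1');save('top','t1');save('scene','s1')
import pickle;pickle.dump(m,open('w1.pkl','wb'))
print(m['cam_to_world'].round(3).tolist())
from scipy.optimize import least_squares
Z=lambda p:np.array((240+p[0]/6.5,160+p[1]/6.5))
S=lambda p:np.array((230+p[0]/5.4,165+p[1]/5.4))
mt=r.camera_model('top');ms=r.camera_model('scene')
t=np.radians(-9.08);R=np.array([[np.cos(t),-np.sin(t),0],[np.sin(t),np.cos(t),0],[0,0,1]])
bzv=np.array([-.5,0,.866]);bxv=np.array([.866,0,.5])
obs=[('b',1,'top',Z((188,335))),('b',-1,'top',Z((465,460))),('f',1,'top',Z((250,186))),('f',-1,'top',Z((540,313))),
('b',1,'scene',S((140,178))),('b',-1,'scene',S((263,380))),('f',1,'scene',S((265,125))),('f',-1,'scene',S((395,318)))]
def f(q):
    bx,bz,L,dy=q;o=[]
    for w,sg,c,uv in obs:
        P=np.array([bx,dy+sg*L,bz])+(bxv*-29.5+bzv*100 if w=='b' else bxv*29.5+bzv*72)
        o.append(proj(c,R@P+[586.5,-5,0],mt if c=='top' else ms)[0]-uv)
    return np.concatenate(o)
s=least_squares(f,[-30,50,60,0]);print(s.x);print(s.fun.reshape(-1,2).round(1))
E
```

```text
2.7 [641.34976916 254.67338274 334.88298584] [-8.99817378e+01 -9.56881613e-03 -2.38258018e+01] [ 1.740e+01  2.102e+01  6.629e+01  1.000e-02  9.267e+01 -4.877e+01]
[[0.403, 0.881, 0.249, 579.597], [0.915, -0.388, -0.11, 282.235], [0.0, 0.272, -0.962, 404.891], [0.0, 0.0, 0.0, 1.0]]
[-15.06876633  68.54928942  60.68260477  -1.05017805]
[[-0.5 -0.1]
 [ 0.3  0.6]
 [ 0.6 -0.1]
 [-0.9  0. ]
 [-0.1  0.1]
 [-0.1 -0. ]
 [ 0.4 -0.3]
 [ 0.4  0.1]]
```

View pics/w1.png

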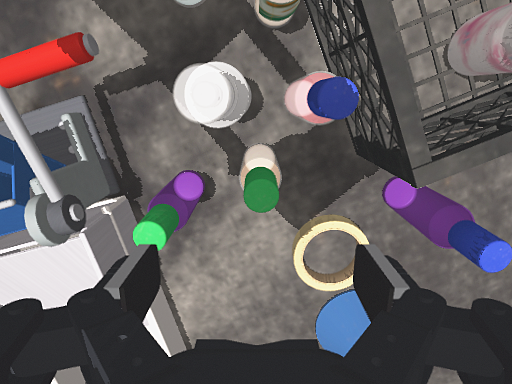

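```bash
python3 - <<'E'
from h import *
import pickle
m=pickle.load(open('w1.pkl','rb'))
print('green top',atz('wrist',(261,193),166,m),'blue top',atz('wrist',(341,98),186,m),'mist',atz('wrist',(208,92),201,m),'gripend',atz('wrist',(90,47),147,m))
for t,P in [('green',(645,257)),('blue',(599.5,330))]:
    H=166 if t=='green' else 186
    print(t,proj('wrist',[[*P,H],[*P,0]],m).round(0))
for t in ['green_bottle','blue_bottle','mist_bottle','lever_grip','skip_hinge']:
    for fn in (r.spot_point,r.trace):
        l=fn('wrist',t)
        for x in l[:2]:
            print(t,fn.__name__,np.round(x['position'],1),round(x['conf'],2), atz('wrist',x['position'],0,m).round(0))
E
```

```text
green top [643.90403244 257.77217286 166.        ] blue top [600.97922782 332.38161455 186.        ] mist [564.39548302 257.49878048 201.        ] gripend [494.94221268 184.99532433 147.        ]
green [[261. 195.]
 [259. 157.]]
blue [[337.  97.]
 [300.  98.]]
green_bottle call [257.5 161.2] 0.85 [649. 253.   0.]
green_bottle call [190.3 185.4] 0.57 [643. 162.   0.]
green_bottle call [260.1 176.7] 0.77 [669. 248.   0.]
green_bottle call [170.1 208.4] 0.77 [660. 124.   0.]
blue_bottle call [397.6 190.8] 0.86 [757. 403.   0.]
blue_bottle call [295.6  99.1] 0.7 [599. 325.   0.]
blue_bottle call [319.   97.3] 0.67 [608. 351.   0.]
blue_bottle call [448.6 226. ] 0.64 [833. 453.   0.]
mist_bottle call [228.4  92.8] 0.93 [560. 255.   0.]
mist_bottle call [212.3  94. ] 0.79 [554. 237.   0.]
mist_bottle call [ 57.8 200.8] 0.25 [591.  -8.  -0.]
lever_grip call [39.5 56.4] 0.65 [429.  69.   0.]
lever_grip call [ 26.6 152.8] 0.75 [520. -10.   0.]
skip_hinge call [ 58.7 201.4] 0.64 [592.  -7.  -0.]
```

```bash
python3 - <<'E'
from plan import *
R=rpy(-90,0,-23.8)
rows([((645,257,250),R,3),((645,257,179),R,5)])
E
```

```text
[[0.001,0.028,0.001,0.0,0.0,0.0],[0.003,0.057,0.002,0.0,0.0,0.0],[0.004,0.085,0.004,0.0,0.0,0.0],[0.004,0.099,0.004,0.0,0.0,0.0],[0.004,0.113,0.004,0.0,0.0,0.0],[0.004,0.127,0.004,0.0,0.0,0.0],[0.004,0.142,0.004,0.0,0.0,0.0],[0.004,0.156,0.004,0.0,0.0,0.0],[0.004,0.156,0.004,0.0,0.0,0.0],[0.004,0.156,0.004,0.0,0.0,0.0]]
final [644.9 257.4 178.9] [-90.    0.  -23.8]
```

arm_command(increments=[[0.001,0.028,0.001,0,0,0],[0.003,0.057,0.002,0,0,0],[0.004,0.085,0.004,0,0,0],[0.004,0.099,0.004,0,0,0],[0.004,0.113,0.004,0,0,0],[0.004,0.127,0.004,0,0,0],[0.004,0.142,0.004,0,0,0],[0.004,0.156,0.004,0,0,0],[0.004,0.156,0.004,0,0,0],[0.004,0.156,0.004,0,0,0]])

```text
time: 4.6
tool_pos: [645.1, 257.5, 179.3]
tcp_rot: [-90.0, -0.0, -23.8]
ft_force: [0.9, -0.7, 0.9]
finger_gap: 85.4
```

arm_command(increments=[[0,0,0,0,0,0],[0,0,0,0,0,0],[0,0,0,0,0,0],[0,0,0,0,0,0],[0,0,0,0,0,0],[0,0,0,0,0,0],[0,0,0,0,0,0],[0,0,0,0,0,0],[0,0,0,0,0,0],[0,-0.003,0,0,0,0]], jaw=1, force=40)

```text
time: 5.85
tool_pos: [644.4, 257.3, 180.9]
tcp_rot: [-90.1, 0.1, -23.8]
ft_force: [-0.7, -0.6, -2.1]
finger_gap: 38.7
```

```bash
python3 - <<'E'
from h import *
from plan import *
commit();p,R=load();store(p+[0,0,3],R)
save('wrist','w2')
E
```

```text
(no output)
```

View pics/w2.png

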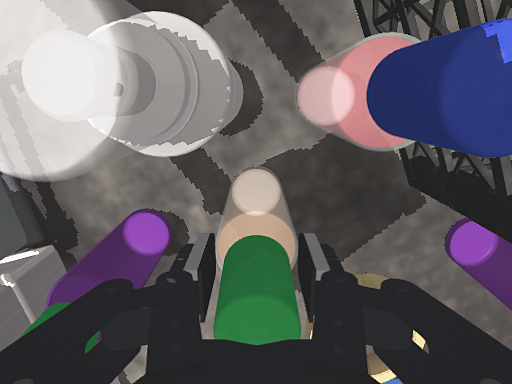

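```bash
cat >> plan.py <<'E'
YAW=-9.08; ORG=np.array([586.5,-5.,0])
RS=Ro.from_euler('z',YAW,degrees=True)
def st(p): return RS.apply(np.array(p,float))+ORG      # stand->world
zb=np.array([-.5,0,.8660254]);xb=np.array([.8660254,0,.5])
def RT(tilt): # tool tilted fwd by tilt deg in stand frame, jaws along stand x
    t=np.radians(tilt);s,c=np.sin(t),np.cos(t)
    return RS*Ro.from_matrix(np.array([[0,-1,0],[s,0,-c],[c,0,s]]).T)
BAY=np.array([-15.,-1.,68.5])
def tcp_bay(side,up,off,L): # side +1 left, base height above floor, bay-x offset, TCP-base length
    return st(BAY+np.array([0,30*side,0])+zb*(up+L)+xb*off)
E
python3 - <<'E'
from plan import *
p,R=load()
T=tcp_bay(-1,130,-4,179);Q=RT(30);print(T,Q.as_euler('xyz',degrees=True))
D=(R.inv()*Q).as_rotvec();print(np.degrees(np.linalg.norm(D)))
up=p+[0,0,220]
M=up+(T+[0,0,40]-up)*.4;MR=R*Ro.from_rotvec(D*.4)
rows([(p+[0,0,200],R,4),(up,R,1),(M,MR,5)])
E
```

```text
[410.81110454  -8.31548719 334.1018486 ] [-6.00000000e+01  1.27222187e-14 -9.90800000e+01]
80.18513986712956
[[0.0,-0.05,0.0,0.0,0.0,0.0],[0.0,-0.1,0.0,0.0,0.0,0.0],[0.0,-0.15,0.0,0.0,0.0,0.0],[0.0,-0.2,0.0,0.0,0.0,0.0],[0.0,-0.22,0.0,0.0,0.0,0.0],[-0.009,-0.218,-0.027,0.04,0.1,-0.03],[-0.017,-0.216,-0.054,0.07,0.21,-0.05],[-0.026,-0.213,-0.081,0.11,0.31,-0.08],[-0.034,-0.211,-0.108,0.14,0.41,-0.11],[-0.043,-0.209,-0.135,0.18,0.51,-0.14]]
final [551.  151.3 390.9] [-78.1  -5.1 -53.7]
```

arm_command(increments=[[0,-0.04,0,0,0,0],[0,-0.09,0,0,0,0],[0,-0.145,0,0,0,0],[0,-0.195,0,0,0,0],[0,-0.22,0,0,0,0],[-0.009,-0.218,-0.027,0.04,0.1,-0.03],[-0.017,-0.216,-0.054,0.07,0.21,-0.05],[-0.026,-0.213,-0.081,0.11,0.31,-0.08],[-0.034,-0.211,-0.108,0.14,0.41,-0.11],[-0.043,-0.209,-0.135,0.18,0.51,-0.14]])

```text
time: 7.15
tool_pos: [550.1, 150.6, 389.8]
tcp_rot: [-78.1, -5.0, -53.9]
ft_force: [-0.2, -0.7, -1.8]
finger_gap: 38.7
```

```bash
python3 - <<'E'
from plan import *
commit()
T=tcp_bay(-1,130,-4,179);Q=RT(30)
rows([(T+[0,0,20],Q,8),(T,Q,2)])
E
```

```text
[[0.005,0.0,-0.026,0.03,0.1,-0.03],[0.011,-0.001,-0.053,0.07,0.19,-0.05],[0.016,-0.001,-0.079,0.1,0.29,-0.08],[0.021,-0.002,-0.106,0.13,0.39,-0.1],[0.026,-0.002,-0.132,0.16,0.48,-0.13],[0.032,-0.002,-0.159,0.2,0.58,-0.15],[0.037,-0.003,-0.185,0.23,0.67,-0.18],[0.042,-0.003,-0.211,0.26,0.77,-0.21],[0.041,0.007,-0.214,0.26,0.77,-0.21],[0.04,0.016,-0.216,0.26,0.77,-0.21]]
final [410.1  -8.2 334.4] [-60.1  -0.3 -99.1]
```

arm_command(increments=[[0.005,0,-0.026,0.03,0.1,-0.03],[0.011,-0.001,-0.053,0.07,0.19,-0.05],[0.016,-0.001,-0.079,0.1,0.29,-0.08],[0.021,-0.002,-0.106,0.13,0.39,-0.1],[0.026,-0.002,-0.132,0.16,0.48,-0.13],[0.032,-0.002,-0.159,0.2,0.58,-0.15],[0.037,-0.003,-0.185,0.23,0.67,-0.18],[0.042,-0.003,-0.211,0.26,0.77,-0.21],[0.041,0.007,-0.214,0.26,0.77,-0.21],[0.04,0.016,-0.216,0.26,0.77,-0.21]])

```text
time: 8.4
tool_pos: [415.0, -7.6, 334.2]
tcp_rot: [-60.3, -0.4, -99.1]
ft_force: [-0.2, -0.5, -2.1]
finger_gap: 38.7
```

```bash
python3 - <<'E'
from h import *
from plan import *
commit()
print(load()[0],r.sense()['tool_pos'],r.sense()['tcp_rot'],r.sense()['joint_pos'].round(1))
m=r.camera_model('wrist');w=save('wrist','w3');t=save('top','t3');s=save('scene','s3')
for c,im in (('wrist',w),):
    im=cv2.resize(im,None,fx=1.5,fy=1.5)
    def d(P,col):
        for q in proj(c,P,m): cv2.circle(im,tuple(int(v*1.5) for v in q),4,col,-1)
    for sd in (1,-1):
        B=BAY+np.array([0,30*sd,0])
        for dy in (-28,28):
            d([st(B+xb*-27.5+zb*100+[0,dy,0])],(255,0,0)); d([st(B+xb*27.5+zb*72+[0,dy,0])],(255,255,0)); d([st(B+xb*27.5+[0,dy,0])],(0,255,0))
    cv2.imwrite('pics/w3a.png',im[:,:,::-1])
a=np.hstack([cv2.resize(t[120:260,200:360],None,fx=2.5,fy=2.5),cv2.resize(s[120:260,220:380],None,fx=2.5,fy=2.5)])
cv2.imwrite('pics/ts3.png',a[:,:,::-1])
E
```

```text
[410.10956777  -8.24644231 334.42013085] [415.04598924  -7.63012158 334.19353714] [-60.34389276  -0.36465285 -99.06046045] [ -7.3 -51.1 130.8  -1.3  70.7   1.8]
```

View pics/w3a.png

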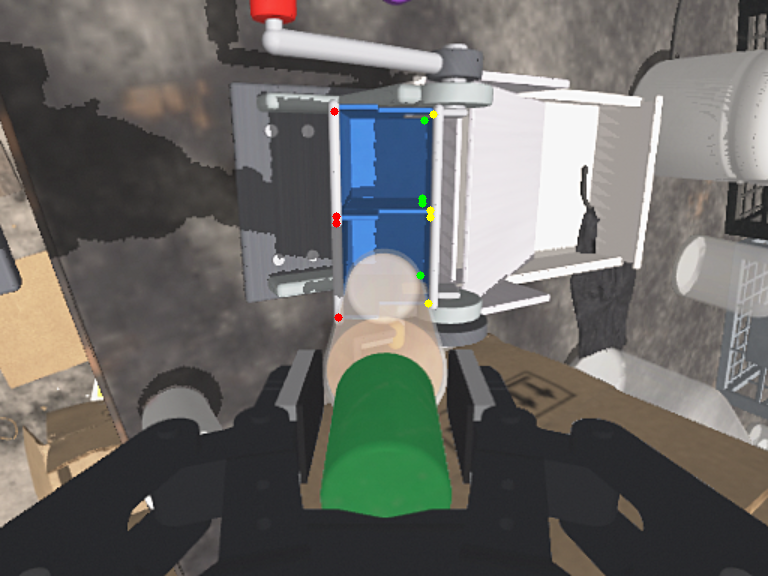

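View pics/ts3.png

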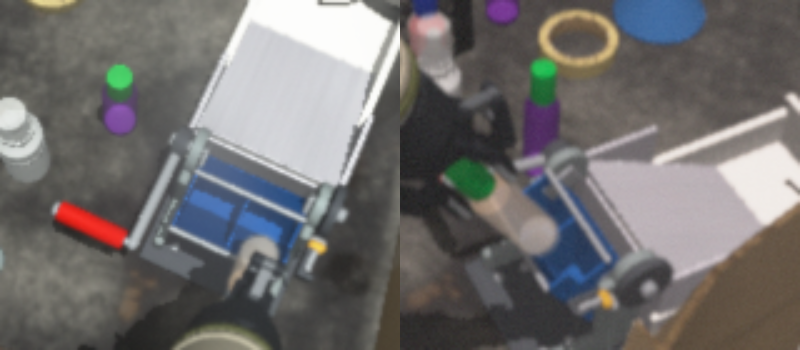

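```bash
python3 - <<'E'
from plan import *
Q=RT(30)
rows([(tcp_bay(-1,75,-3,179),Q,5),(tcp_bay(-1,60,-3,179),Q,3)])
print(tcp_bay(-1,60,-3,179))
E
```

```text
[[0.0,0.011,0.0,0.0,0.0,0.0],[0.0,0.022,0.001,0.0,0.0,0.0],[0.0,0.033,0.001,0.0,0.0,0.0],[0.0,0.044,0.001,0.0,0.0,0.0],[0.0,0.056,0.002,0.0,0.0,0.01],[0.0,0.061,0.002,0.0,0.0,0.01],[0.0,0.066,0.002,0.0,0.0,0.01],[0.0,0.071,0.002,0.0,0.0,0.01],[0.0,0.071,0.002,0.0,0.0,0.01],[0.0,0.071,0.002,0.0,0.0,0.01]]
final [446.7 -14.5 273.9] [-60.1   0.2 -98.8]
[446.22769113 -13.97562607 273.9800706 ]
```

arm_command(increments=[[0,0.011,0,0,0,0],[0,0.022,0.001,0,0,0],[0,0.033,0.001,0,0,0],[0,0.044,0.001,0,0,0],[0,0.056,0.002,0,0,0.005],[0,0.061,0.002,0,0,0.005],[0,0.066,0.002,0,0,0.005],[0,0.071,0.002,0,0,0.005],[0,0.071,0.002,0,0,0.005],[0,0.071,0.002,0,0,0.005]])

```text
time: 9.8
tool_pos: [451.5, -14.2, 274.5]
tcp_rot: [-60.3, -0.1, -99.0]
ft_force: [-0.3, -0.3, -2.3]
finger_gap: 38.5
```

```bash
python3 - <<'E'
from h import *
from plan import *
commit();s=r.sense()
print(s['tool_pos'],s['tcp_rot'],s['joint_pos'].round(1))
t=save('top','t4');s=save('scene','s4')
a=np.hstack([cv2.resize(t[140:260,220:350],None,fx=3,fy=3),cv2.resize(s[140:260,230:360],None,fx=3,fy=3)])
cv2.imwrite('pics/ts4.png',a[:,:,::-1])
E
```

```text
[451.46061441 -14.15255318 274.45015735] [-60.30955826  -0.11606759 -98.99143613] [ -7.9 -42.4 132.5  -0.7  60.2   1.3]
```

View pics/ts4.png

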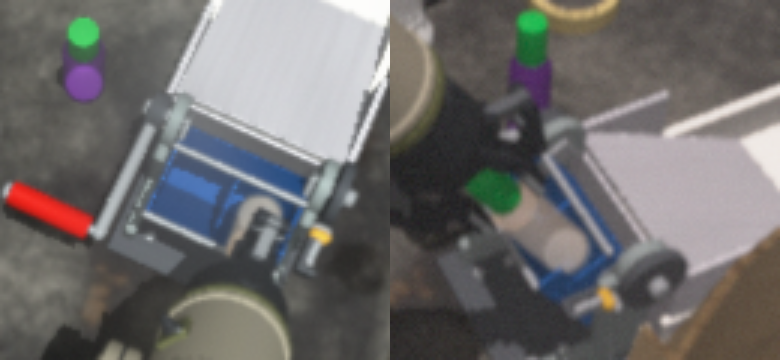

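```bash
python3 - <<'E'
from plan import *
store([451.5,-14.2,274.5],rpy(-60.3,-.1,-99))
Q=RT(30)
rows([(tcp_bay(-1,25,-4,179),Q,4),(tcp_bay(-1,4,-4,179),Q,5)])
print(tcp_bay(-1,4,-4,179))
E
```

```text
[[0.0,0.008,-0.001,0.0,0.0,0.0],[0.0,0.016,-0.003,0.0,0.0,0.0],[0.0,0.025,-0.004,0.0,0.0,0.0],[0.001,0.033,-0.006,0.01,0.0,0.0],[0.001,0.037,-0.006,0.01,0.0,0.0],[0.001,0.041,-0.006,0.01,0.0,0.0],[0.001,0.045,-0.006,0.01,0.0,0.0],[0.001,0.05,-0.006,0.01,0.0,0.0],[0.001,0.054,-0.006,0.01,0.0,0.0],[0.001,0.054,-0.006,0.01,0.0,0.0]]
final [472.6 -18.6 224.6] [-59.7  -0.1 -99. ]
[473.02164866 -18.25773046 224.9826482 ]
```

arm_command(increments=[[0,0.008,-0.001,0,0,0],[0,0.016,-0.003,0,0,0],[0,0.025,-0.004,0,0,0],[0.001,0.033,-0.006,0.005,0,0],[0.001,0.037,-0.006,0.005,0,0],[0.001,0.041,-0.006,0.005,0,0],[0.001,0.045,-0.006,0.005,0,0],[0.001,0.05,-0.006,0.005,0,0],[0.001,0.054,-0.006,0.005,0,0],[0.001,0.054,-0.006,0.005,0,0]])

```text
time: 11.15
tool_pos: [472.4, -18.6, 223.8]
tcp_rot: [-60.1, -0.1, -99.0]
ft_force: [0.1, 0.1, -2.9]
finger_gap: 38.9
```

```bash
python3 - <<'E'
from h import *
from plan import *
commit();s=r.sense()
print(load()[0],s['tool_pos'],s['tcp_rot'],s['ft_force'],s['wrist_torque'],s['joint_pos'].round(1))
m=r.camera_model('wrist');im=save('wrist','w5')
im=cv2.resize(im,None,fx=1.5,fy=1.5)
def d(P,col):
    for q in proj('wrist',P,m): cv2.circle(im,tuple(int(v*1.5) for v in q),3,col,-1)
for sd in (1,-1):
    B=BAY+np.array([0,30*sd,0])
    for dy in (-28,28):
        d([st(B+xb*-27.5+zb*100+[0,dy,0])],(255,0,0)); d([st(B+xb*27.5+zb*72+[0,dy,0])],(255,255,0)); d([st(B+xb*27.5+[0,dy,0])],(0,255,0))
cv2.imwrite('pics/w5a.png',im[:,:,::-1])
E
```

```text
[472.60769656 -18.64373442 224.62296751] [472.36995434 -18.60231342 223.78586436] [-60.09405102  -0.11892651 -98.99396529] [ 0.08345263  0.0680927  -2.89436209] [0.07384498 0.52660671 0.01496046] [ -8.1 -35.4 133.8  -0.7  51.7   1.1]
```

View pics/w5a.png

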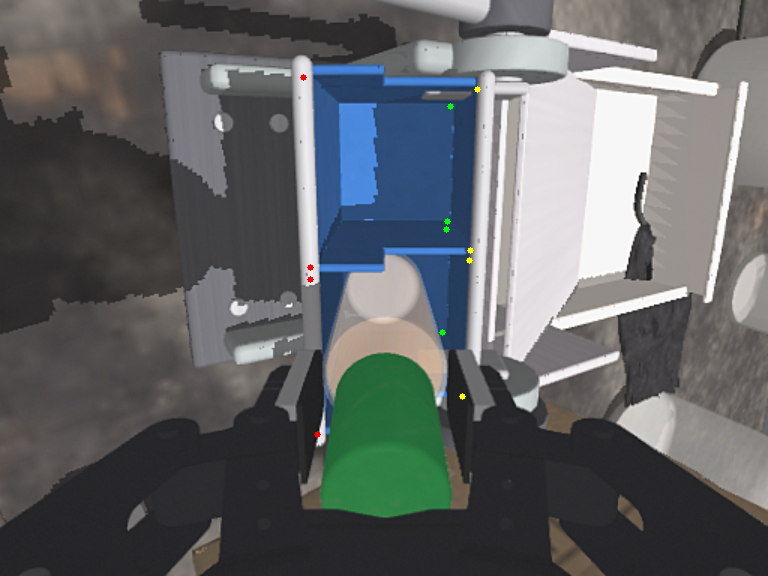

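arm_command(increments=[[0,0.001,0,0,0,0],[0,0.001,0,0,0,0],[0,0.001,0,0,0,0],[0,0.001,0,0,0,0],[0,0.001,0,0,0,0],[0,0.001,0,0,0,0],[0,-0.005,0,0,0,0],[0,-0.02,0,0,0,0],[0,-0.045,0,0,0,0],[0,-0.072,0,0,0,0]], jaw=-0.6)

```text
time: 12.45
tool_pos: [436.3, -12.8, 287.3]
tcp_rot: [-60.1, -0.1, -99.0]
ft_force: [-0.5, -0.5, -0.6]
finger_gap: 68.6
```

```bash
python3 - <<'E'
from h import *
from plan import *
p,R=load();store(p+R.apply([0,-72,0]),R);s=r.sense()
print(load()[0],s['tool_pos'],s['tcp_rot'],s['ft_force'],s['joint_pos'].round(1))
m=r.camera_model('wrist');im=save('wrist','w6');t=save('top','t6');s=save('scene','s6')
im=cv2.resize(im,None,fx=1.1,fy=1.1)
a=np.hstack([cv2.resize(t[140:260,220:350],None,fx=3,fy=3),cv2.resize(s[140:260,230:360],None,fx=3,fy=3)])
cv2.imwrite('pics/ts6.png',a[:,:,::-1])
E
```

```text
[436.77490115 -12.85849703 286.8044905 ] [436.3199007  -12.76976487 287.33109319] [-60.07136653  -0.11871087 -98.99394881] [-0.47947788 -0.49483599 -0.56201845] [ -8.  -46.5 133.4  -0.7  63.2   1.1]
```

View pics/w6.png

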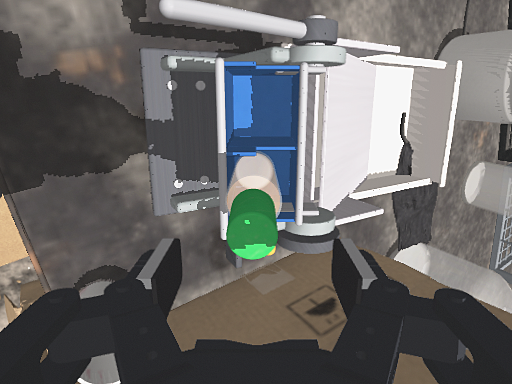

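View pics/ts6.png

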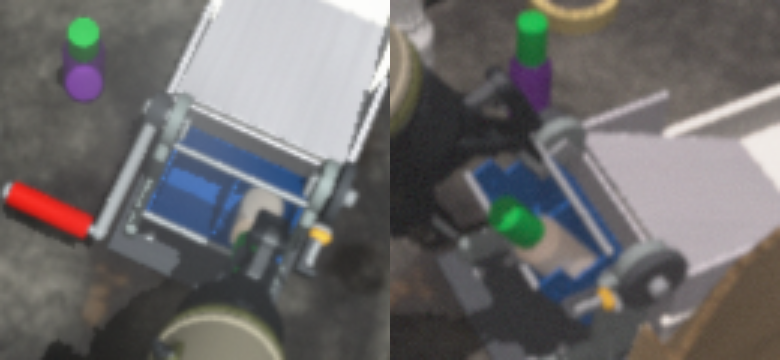

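```bash
python3 - <<'E'
from plan import *
p,R=load();Q=rpy(-90,0,-92)
D=(R.inv()*Q).as_rotvec()
rows([(p+[20,60,50],R*Ro.from_rotvec(D*.4),2),(np.array([510,140,340]),R*Ro.from_rotvec(D*.7),2),((600,330,340),Q,4)])
E
```

```text
[[-0.031,-0.019,0.017,-0.11,-0.02,0.01],[-0.062,-0.038,0.034,-0.21,-0.05,0.01],[-0.112,-0.03,0.051,-0.29,-0.07,0.02],[-0.162,-0.022,0.069,-0.37,-0.08,0.02],[-0.213,-0.014,0.082,-0.41,-0.09,0.03],[-0.263,-0.007,0.094,-0.45,-0.1,0.03],[-0.314,0.0,0.107,-0.49,-0.11,0.03],[-0.364,0.008,0.12,-0.53,-0.12,0.03],[-0.364,0.008,0.12,-0.53,-0.12,0.03],[-0.364,0.008,0.12,-0.53,-0.12,0.03]]
final [600.1 329.9 339.8] [-90.2  -0.2 -92. ]
```

arm_command(increments=[[-0.031,-0.019,0.017,-0.11,-0.02,0.01],[-0.062,-0.038,0.034,-0.21,-0.05,0.01],[-0.112,-0.03,0.051,-0.29,-0.07,0.02],[-0.162,-0.022,0.069,-0.37,-0.08,0.02],[-0.213,-0.014,0.082,-0.41,-0.09,0.03],[-0.263,-0.007,0.094,-0.45,-0.1,0.03],[-0.314,0,0.107,-0.49,-0.11,0.03],[-0.364,0.008,0.12,-0.53,-0.12,0.03],[-0.364,0.008,0.12,-0.53,-0.12,0.03],[-0.364,0.008,0.12,-0.53,-0.12,0.03]], jaw=-1)

```text
time: 13.85
tool_pos: [600.5, 329.7, 336.5]
tcp_rot: [-90.6, -0.3, -92.0]
ft_force: [0.6, -0.3, 1.2]
finger_gap: 85.3
```

```bash
python3 - <<'E'
from h import *
from plan import *
commit();s=r.sense()
print(load()[0],s['tool_pos'],s['tcp_rot'],s['ft_force'],s['joint_pos'].round(1))
m=r.camera_model('wrist');im=save('wrist','w7');t=save('top','t7');save('scene','s7')
import pickle;pickle.dump(m,open('w7.pkl','wb'))
print(proj('wrist',[[600,330.5,186],[600,330.5,0],[562,255,201]],m))
a=cv2.resize(t[160:250,240:340],None,fx=6.5,fy=6.5,interpolation=cv2.INTER_CUBIC)
cv2.imwrite('pics/t7z.png',a[:,:,::-1])
E
```

```text
[600.07499616 329.90874309 339.75444865] [600.51770998 329.69948095 336.51418636] [-90.602997    -0.29899887 -91.9785242 ] [ 0.560948   -0.34128868  1.24256447] [24.5 20.8 66.4  0.  93.5 26.5]
[[255.84801581 198.04644873]
 [257.77388386 153.59741137]
 [206.89077785 304.78156592]]
```

View pics/w7.png

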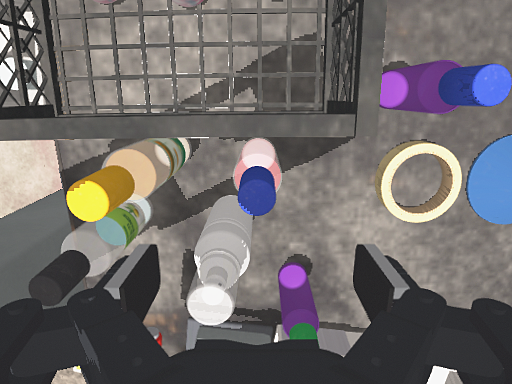

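View pics/t7z.png

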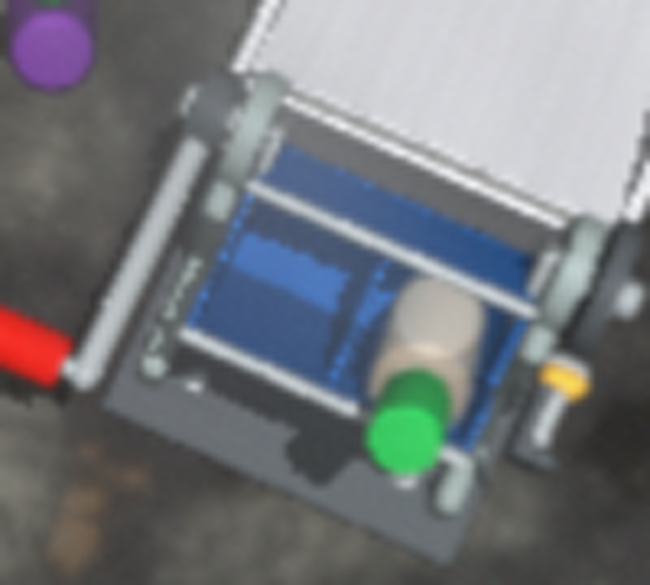

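```bash
python3 - <<'E'
from h import *
from plan import *
B=BAY+np.array([0,-30,0])+xb*-7.5
q=proj('top',[st(B+zb*166),st(B)]);print((q-[240,160])*6.5)
Q=rpy(-90,0,-92)
rows([((600,330.5,260),Q,3),((600,330.5,195),Q,5)])
E
```

```text
[[402.89833446 439.36457295]
 [438.85868983 309.42036501]]
[[0.0,0.027,0.0,0.0,0.0,0.0],[-0.001,0.053,0.0,0.0,0.0,0.0],[-0.001,0.08,0.0,0.0,0.0,0.0],[-0.001,0.093,0.0,0.0,0.0,0.0],[-0.001,0.106,0.0,0.0,0.0,0.0],[-0.001,0.119,0.0,0.0,0.0,0.0],[-0.001,0.132,0.0,0.0,0.0,0.0],[-0.001,0.145,0.0,0.0,0.0,0.0],[-0.001,0.145,0.0,0.0,0.0,0.0],[-0.001,0.145,0.0,0.0,0.0,0.0]]
final [599.7 330.4 194.8] [-90.2  -0.2 -92. ]
```

Green bottle matches its seated pose within a pixel (cap top at about (302,227) in the top view). Descending on blue.

arm_command(increments=[[0,0.027,0,0,0,0],[-0.001,0.053,0,0,0,0],[-0.001,0.08,0,0,0,0],[-0.001,0.093,0,0,0,0],[-0.001,0.106,0,0,0,0],[-0.001,0.119,0,0,0,0],[-0.001,0.132,0,0,0,0],[-0.001,0.145,0,0,0,0],[-0.001,0.145,0,0,0,0],[-0.001,0.145,0,0,0,0]])

```text
time: 15.25
tool_pos: [599.5, 330.5, 194.2]
tcp_rot: [-90.5, -0.2, -92.0]
ft_force: [0.2, -0.0, 1.1]
finger_gap: 84.9
```

arm_command(increments=[[0,0,0,0,0,0],[0,0,0,0,0,0],[0,0,0,0,0,0],[0,0,0,0,0,0],[0,0,0,0,0,0],[0,0,0,0,0,0],[0,0,0,0,0,0],[0,-0.003,0,0,0,0],[0,-0.02,0,0,0,0],[0,-0.05,0,0,0,0]], jaw=1, force=40)

```text
time: 16.5
tool_pos: [598.8, 330.1, 242.8]
tcp_rot: [-90.7, -0.3, -92.0]
ft_force: [0.2, 1.3, -2.1]
finger_gap: 42.9
```

```bash
python3 - <<'E'
from h import *
from plan import *
commit();p,R=load();print(p);store(p+R.apply([0,-50,0]),R)
s=r.sense();print(load()[0],s['tool_pos'],s['tcp_rot'],s['ft_force'],s['finger_gap'])
save('wrist','w8')
# next
T=tcp_bay(1,105,-4,194);Q=RT(30);print(T)
p,R=load()
up=np.array([600,330,430]);T2=tcp_bay(1,115,-2,194)+[0,0,20]
D=(R.inv()*Q).as_rotvec()
M=up+(T2-up)*.5
rows([(up,R,4),(M,R*Ro.from_rotvec(D*.5),4)])
print(T2,up,M)
E
```

```text
[599.70565981 330.35154263 194.75214688]
[599.84503201 330.54346867 244.75158427] [598.76944241 330.09551429 242.81921366] [-90.68836534  -0.31085806 -91.98950942] [ 0.15851832  1.27281981 -2.13970926] 42.8965305357089
[425.21725242  50.14358313 325.4415946 ]
[[0.0,-0.046,0.0,0.0,0.0,0.0],[0.001,-0.093,0.0,0.0,0.0,0.0],[0.001,-0.139,0.0,0.0,0.0,0.0],[0.001,-0.185,0.0,0.0,0.0,0.0],[0.037,-0.176,-0.021,0.07,0.02,0.0],[0.073,-0.166,-0.042,0.13,0.03,-0.01],[0.108,-0.157,-0.063,0.2,0.05,-0.01],[0.144,-0.147,-0.084,0.26,0.06,-0.01],[0.144,-0.147,-0.084,0.26,0.06,-0.01],[0.144,-0.147,-0.084,0.26,0.06,-0.01]]
final [511.3 190.1 392.5] [-75.2  -0.4 -95.5]
[421.99025405  50.65930926 355.1018486 ] [600 330 430] [510.99512702 190.32965463 392.5509243 ]
```

View pics/w8.png

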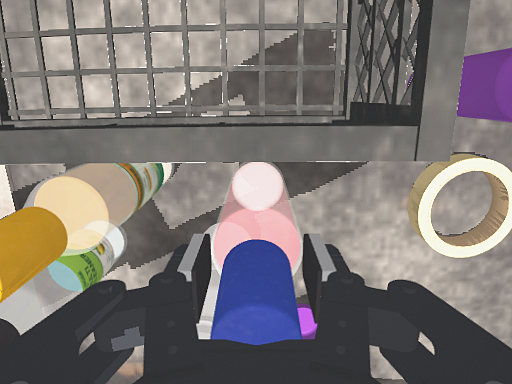

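```bash
cat >> plan.py <<'E'
def bp(side,up,off,L,tilt,dz=0):
    t=np.radians(tilt)
    P=BAY+np.array([0,30*side,dz])+zb*up+xb*off+L*np.array([-np.sin(t),0,np.cos(t)])
    return st(P),RT(tilt)
E
python3 - <<'E'
from plan import *
p,R=load()
up=np.array([600,330,445])
T0,Q0=bp(1,105,4,194,18,dz=60)
D=(R.inv()*Q0).as_rotvec()
M=up+(T0-up)*.55+[0,0,15]
print(T0,M)
rows([(up,R,4),(M,R*Ro.from_rotvec(D*.5),4),(T0,Q0,2)][:2]+[(M+(T0-M)*.6,R*Ro.from_rotvec(D*.8),2)])
E
```

```text
[468.64505703  43.20312306 405.93763116] [527.75478136 172.26171768 438.51569714]
[[0.0,-0.05,0.0,0.0,0.0,0.0],[0.001,-0.1,0.0,0.0,0.0,0.0],[0.001,-0.15,0.0,0.0,0.0,0.0],[0.001,-0.2,0.0,0.0,0.0,0.0],[0.041,-0.198,-0.017,0.04,0.02,0.0],[0.081,-0.197,-0.034,0.08,0.03,0.0],[0.121,-0.195,-0.05,0.12,0.05,-0.01],[0.161,-0.193,-0.067,0.16,0.06,-0.01],[0.201,-0.183,-0.083,0.21,0.08,-0.01],[0.24,-0.173,-0.1,0.25,0.1,-0.01]]
final [492.   94.8 419. ] [-75.8  -0.1 -97.7]
```

arm_command(increments=[[0,-0.045,0,0,0,0],[0.001,-0.1,0,0,0,0],[0.001,-0.15,0,0,0,0],[0.001,-0.2,0,0,0,0],[0.041,-0.198,-0.017,0.04,0.02,0],[0.081,-0.197,-0.034,0.08,0.03,0],[0.121,-0.195,-0.05,0.12,0.05,-0.01],[0.161,-0.193,-0.067,0.16,0.06,-0.01],[0.201,-0.183,-0.083,0.21,0.08,-0.01],[0.24,-0.173,-0.1,0.25,0.1,-0.01]])

```text
time: 17.8
tool_pos: [492.1, 93.6, 418.7]
tcp_rot: [-76.0, -0.1, -97.8]
ft_force: [-0.1, -0.8, -1.2]
finger_gap: 42.8
```

```bash
python3 - <<'E'
from plan import *
commit()
T0,Q0=bp(1,105,4,194,18,dz=60);T1,Q1=bp(1,105,2,194,20);T2,Q2=bp(1,80,0,194,24)
rows([(T0,Q0,3),(T1,Q1,4)]);print(T0,T1,T2)
E
```

```text
[[0.018,0.003,-0.006,0.02,0.01,0.0],[0.036,0.006,-0.013,0.04,0.02,0.0],[0.054,0.009,-0.019,0.07,0.02,0.0],[0.054,0.024,-0.025,0.08,0.02,-0.01],[0.054,0.038,-0.031,0.08,0.02,-0.01],[0.054,0.053,-0.036,0.09,0.02,-0.01],[0.054,0.068,-0.042,0.1,0.02,-0.01],[0.054,0.068,-0.042,0.1,0.02,-0.01],[0.054,0.068,-0.042,0.1,0.02,-0.01],[0.054,0.068,-0.042,0.1,0.02,-0.01]]
final [460.9  44.4 342.8] [-70.1  -0.3 -99. ]
[468.64505703  43.20312306 405.93763116] [460.61233115  44.48688156 342.73303543] [458.84767302  44.76890224 315.00985078]
```

arm_command(increments=[[0.018,0.003,-0.006,0.02,0.01,0],[0.036,0.006,-0.013,0.04,0.02,0],[0.054,0.009,-0.019,0.07,0.02,0],[0.054,0.024,-0.025,0.08,0.02,-0.01],[0.054,0.038,-0.031,0.08,0.02,-0.01],[0.054,0.053,-0.036,0.09,0.02,-0.01],[0.054,0.068,-0.042,0.1,0.02,-0.01],[0.054,0.068,-0.042,0.1,0.02,-0.01],[0.054,0.068,-0.042,0.1,0.02,-0.01],[0.054,0.068,-0.042,0.1,0.02,-0.01]])

```text
time: 19.05
tool_pos: [461.8, 44.4, 343.6]
tcp_rot: [-70.3, -0.3, -99.0]
ft_force: [0.2, -0.0, -2.3]
finger_gap: 42.7
```

```bash
python3 - <<'E'
from h import *
from plan import *
commit();s=r.sense();print(load()[0],s['tool_pos'],s['tcp_rot'],s['joint_pos'].round(1))
w=save('wrist','w9');t=save('top','t9');s=save('scene','s9')
a=np.hstack([cv2.resize(t[140:260,220:350],None,fx=3,fy=3),cv2.resize(s[140:260,230:360],None,fx=3,fy=3)])
cv2.imwrite('pics/ts9.png',a[:,:,::-1])
T2,Q2=bp(1,78,-1,194,25);T3,Q3=bp(1,55,-3,194,30)
rows([(T2,Q2,4),(T3,Q3,5)]);print(T2,T3)
E
```

```text
[460.92124025  44.44536725 342.82195781] [461.82316844  44.42745211 343.60445767] [-70.31798041  -0.30794718 -98.99188562] [  1.6 -31.  116.3  -4.   75.4  10.9]
[[0.0,0.007,-0.004,0.02,0.0,0.0],[0.0,0.014,-0.008,0.04,0.0,0.0],[0.0,0.021,-0.012,0.07,0.0,0.0],[0.0,0.028,-0.015,0.09,0.0,0.0],[0.0,0.033,-0.018,0.11,0.0,0.0],[0.0,0.038,-0.021,0.12,0.0,0.0],[0.0,0.043,-0.024,0.14,0.0,0.0],[0.0,0.048,-0.027,0.16,0.0,0.0],[0.0,0.053,-0.03,0.18,0.0,0.0],[0.0,0.053,-0.03,0.18,0.0,0.0]]
final [450.9  45.7 282.8] [-59.8  -0.3 -99. ]
[455.93754334  45.23398767 311.37369189] [450.75914948  46.0615781  282.64032533]
```

View pics/w9.png

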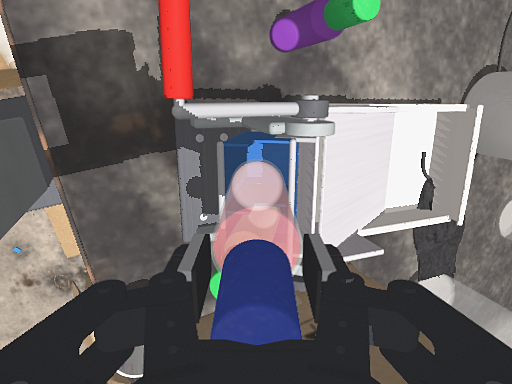

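View pics/ts9.png

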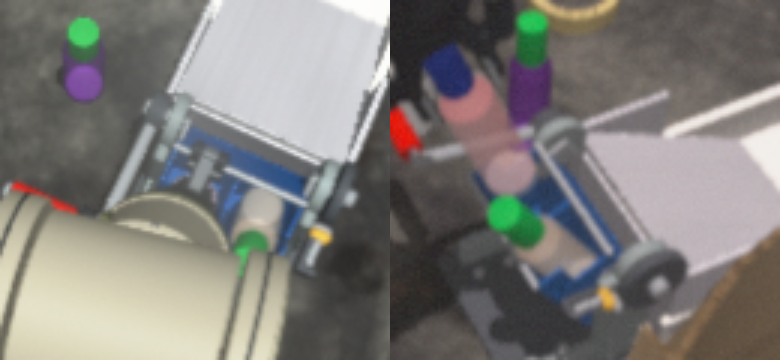

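arm_command(increments=[[0,0.007,-0.004,0.02,0,0],[0,0.014,-0.008,0.04,0,0],[0,0.021,-0.012,0.07,0,0],[0,0.028,-0.015,0.09,0,0],[0,0.033,-0.018,0.11,0,0],[0,0.038,-0.021,0.12,0,0],[0,0.043,-0.024,0.14,0,0],[0,0.048,-0.027,0.16,0,0],[0,0.053,-0.03,0.18,0,0],[0,0.053,-0.03,0.18,0,0]])

```text
time: 20.45
tool_pos: [450.5, 45.8, 281.7]
tcp_rot: [-60.1, -0.3, -99.0]
ft_force: [-0.5, -0.4, -1.6]
finger_gap: 43.0
```

```bash
python3 - <<'E'
from h import *
from plan import *
commit();s=r.sense();print(load()[0],s['tool_pos'],s['tcp_rot'],s['joint_pos'].round(1),s['ft_force'],s['wrist_torque'])
m=r.camera_model('wrist');im=save('wrist','w10')
im=cv2.resize(im,None,fx=1.5,fy=1.5)
def d(P,col):
    for q in proj('wrist',P,m): cv2.circle(im,tuple(int(v*1.5) for v in q),3,col,-1)
for sd in (1,-1):
    B=BAY+np.array([0,30*sd,0])
    for dy in (-28,28):
        d([st(B+xb*-27.5+zb*100+[0,dy,0])],(255,0,0)); d([st(B+xb*27.5+zb*72+[0,dy,0])],(255,255,0)); d([st(B+xb*27.5+[0,dy,0])],(0,255,0))
cv2.imwrite('pics/w10a.png',im[:,:,::-1])
Q=RT(30)
rows([(bp(1,25,-4,194,30)[0],Q,4),(bp(1,3,-4.5,194,30)[0],Q,5)])
E
```

```text
[450.86337564  45.71505776 282.77008652] [450.53018543  45.77177209 281.65950718] [-60.1087806   -0.3350153  -98.98265439] [  3.5 -41.1 131.1  -7.4  61.   14.3] [-0.53112216 -0.35789154 -1.55412067] [ 0.09820554  0.49013259 -0.02427492]
[[0.0,0.008,0.0,0.0,0.0,0.0],[0.0,0.015,-0.001,0.0,0.0,0.0],[0.0,0.023,-0.001,0.0,0.0,0.0],[0.0,0.03,-0.001,0.0,0.0,0.0],[0.0,0.034,-0.001,0.0,0.0,0.0],[0.0,0.039,-0.002,0.0,0.0,0.0],[-0.001,0.043,-0.002,0.0,0.0,0.0],[-0.001,0.048,-0.002,0.0,0.0,0.0],[-0.001,0.052,-0.002,0.0,0.0,0.0],[-0.001,0.052,-0.002,0.0,0.0,0.0]]
final [475.1  42.6 236.8] [-59.8  -0.3 -99. ]
```

View pics/w10a.png

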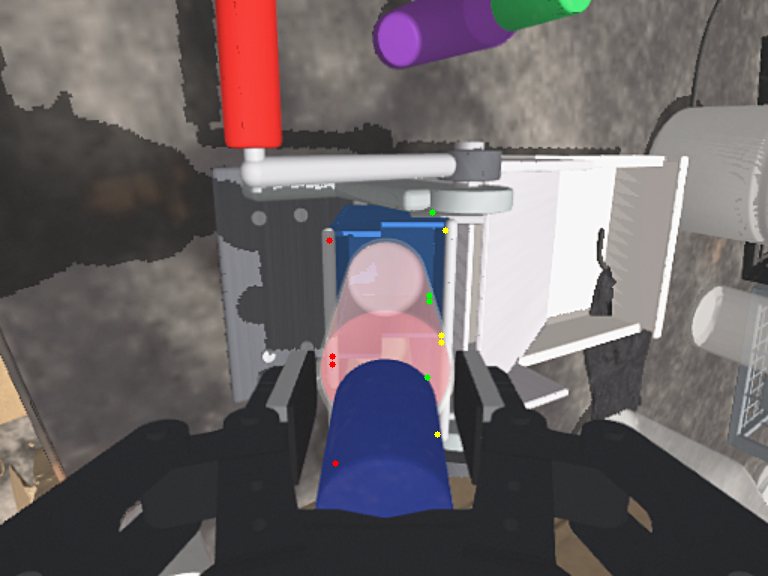

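arm_command(increments=[[0,0.008,0,0,0,0],[0,0.015,-0.001,0,0,0],[0,0.023,-0.001,0,0,0],[0,0.03,-0.001,0,0,0],[0,0.034,-0.001,0,0,0],[0,0.039,-0.002,0,0,0],[-0.001,0.043,-0.002,0,0,0],[-0.001,0.047,-0.002,0,0,0],[-0.001,0.051,-0.002,0,0,0],[-0.001,0.051,-0.002,0,0,0]])

```text
time: 21.75
tool_pos: [474.5, 42.7, 236.9]
tcp_rot: [-60.1, -0.3, -99.0]
ft_force: [0.6, 0.3, -2.7]
finger_gap: 43.0
```

arm_command(increments=[[0,0.001,0,0,0,0],[0,0.001,0,0,0,0],[0,0.001,0,0,0,0],[0,0.001,0,0,0,0],[0,0.001,0,0,0,0],[0,0.001,0,0,0,0],[0,-0.005,0,0,0,0],[0,-0.02,0,0,0,0],[0,-0.045,0,0,0,0],[0,-0.075,0,0,0,0]], jaw=-0.7)

```text
time: 23.0
tool_pos: [436.9, 49.0, 302.8]
tcp_rot: [-60.1, -0.3, -99.0]
ft_force: [0.3, -0.0, 0.3]
finger_gap: 72.6
```

```bash
python3 - <<'E'
from h import *
from plan import *
commit();p,R=load();p=p-R.apply([0,1,0]);store(p+R.apply([0,-75,0]),R);s=r.sense()
print(load()[0],s['tool_pos'],s['tcp_rot'],s['ft_force'],s['joint_pos'].round(1))
im=save('wrist','w11');s=save('scene','s11')
a=np.hstack([im,cv2.resize(s[140:260,230:330],None,fx=2.5,fy=3.2)]);cv2.imwrite('pics/ws11.png',a[:,:,::-1])
E
```

```text
[437.38905623  48.96829497 302.48959879] [436.92597446  48.9602204  302.80278415] [-60.12436623  -0.33385769 -98.99998798] [ 0.34361552 -0.01092152  0.29724983] [  4.3 -44.4 130.7  -7.6  64.7  14.6]
```

View pics/ws11.png

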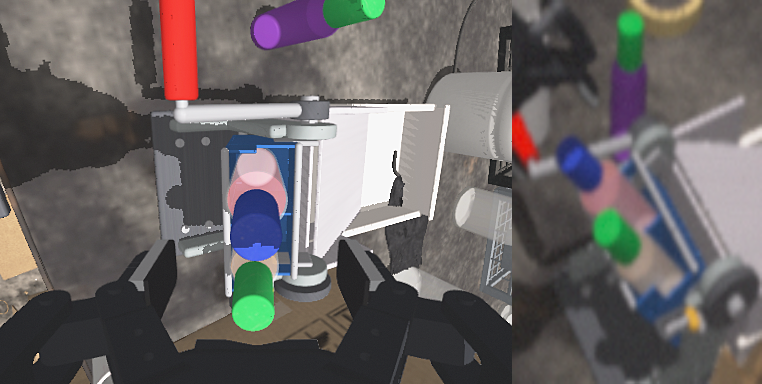

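```bash
cat >> plan.py <<'E'
GO=np.zeros(3)
def grip(a): return np.array([125*np.sin(a-1.396),134,125+125*np.cos(a-1.396)])
def gt(a,h=54,tilt=0,d=(0,0,0)):
    t=np.radians(tilt);return st(grip(a)+np.array(d)+h*np.array([-np.sin(t),0,np.cos(t)]))
E
python3 - <<'E'
from plan import *
p,R=load();Q=RT(0);D=(R.inv()*Q).as_rotvec()
T=gt(0,150);print(T,gt(0))
rows([(p+[-5,20,22],R,1),(p+[10,60,30],R*Ro.from_rotvec(D*.4),2),(T,Q,3)])
E
```

```text
[486.09425835 146.74691756 296.73844645] [486.09425835 146.74691756 200.73844645]
[[-0.019,-0.023,0.004,0.0,0.0,0.0],[-0.04,-0.025,0.01,-0.11,0.0,0.0],[-0.061,-0.026,0.016,-0.21,0.0,0.0],[-0.075,-0.01,0.019,-0.32,0.0,0.0],[-0.09,0.005,0.022,-0.42,0.0,0.0],[-0.104,0.021,0.026,-0.53,0.0,0.0],[-0.104,0.021,0.026,-0.53,0.0,0.0],[-0.104,0.021,0.026,-0.53,0.0,0.0],[-0.104,0.021,0.026,-0.53,0.0,0.0],[-0.104,0.021,0.026,-0.53,0.0,0.0]]
final [486.3 146.5 296.9] [-90.1  -0.3 -99. ]
```

arm_command(increments=[[-0.019,-0.023,0.004,0,0,0],[-0.04,-0.025,0.01,-0.11,0,0],[-0.061,-0.026,0.016,-0.21,0,0],[-0.075,-0.01,0.019,-0.32,0,0],[-0.09,0.005,0.022,-0.42,0,0],[-0.104,0.021,0.026,-0.53,0,0],[-0.104,0.021,0.026,-0.53,0,0],[-0.104,0.021,0.026,-0.53,0,0],[-0.104,0.021,0.026,-0.53,0,0],[-0.104,0.021,0.026,-0.53,0,0]])

```text
time: 24.35
tool_pos: [486.4, 146.4, 297.9]
tcp_rot: [-90.3, -0.3, -99.0]
ft_force: [-0.7, -0.3, 1.1]
finger_gap: 72.9
```

```bash
python3 - <<'E'
from h import *
from plan import *
commit();s=r.sense()
print(load()[0],s['tool_pos'],s['tcp_rot'],s['ft_force'],s['joint_pos'].round(1))
m=r.camera_model('wrist');im=save('wrist','w12')
im=cv2.resize(im,None,fx=1.5,fy=1.5)
for dy in (-37,0,37):
    for q in proj('wrist',[st(grip(0)+[0,dy,0]),],m): print(q);cv2.circle(im,tuple(int(v*1.5) for v in q),4,(0,255,0),-1)
cv2.imwrite('pics/w12a.png',im[:,:,::-1])
t=save('top','t12');s=save('scene','s12')
a=np.hstack([cv2.resize(t[120:260,190:350],None,fx=2.5,fy=2.5),cv2.resize(s[120:260,200:360],None,fx=2.5,fy=2.5)])
cv2.imwrite('pics/ts12.png',a[:,:,::-1])
E
```

```text
[486.28841847 146.49020258 296.89228628] [486.35219074 146.4238273  297.88452774] [-90.27162801  -0.27228355 -98.99210237] [-0.65328131 -0.32921388  1.14081711] [11.1 -6.5 99.9 -0.2 86.9 20.1]
[254.876321   246.90146059]
[254.93558231 198.77837467]
[255.0041312  146.14010211]
```

View pics/w12a.png

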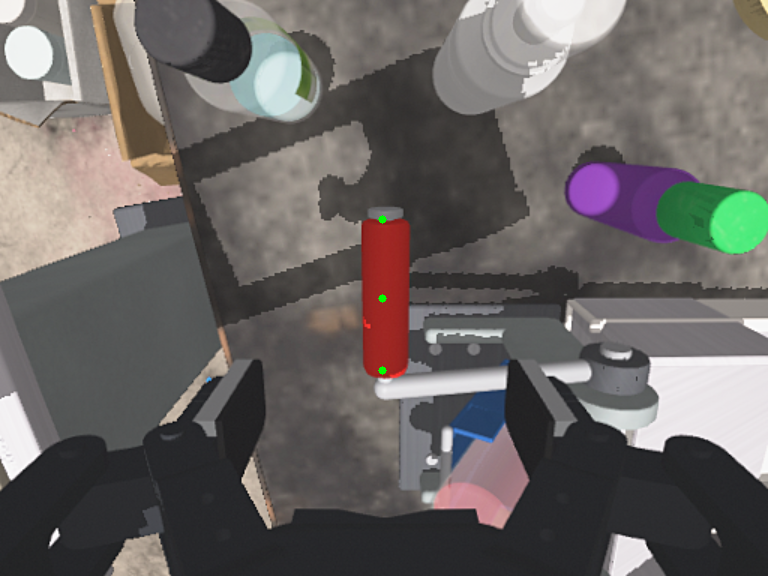

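View pics/ts12.png

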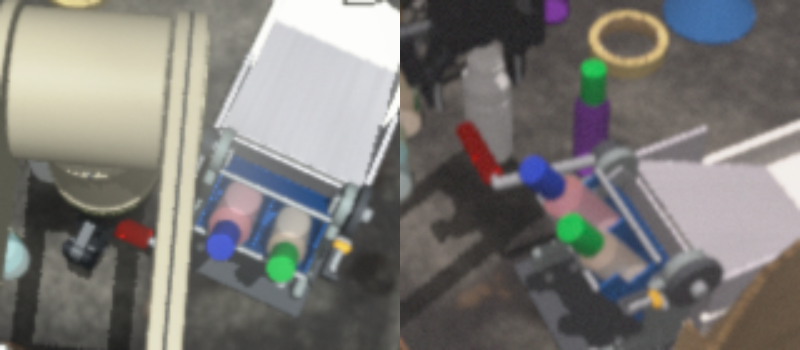

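```bash
python3 - <<'E'
from plan import *
Q=RT(0)
rows([(gt(0,54,d=(1,0,0)),Q,6)],)
E
```

```text
[[0.0,0.016,0.0,0.0,0.0,0.0],[0.0,0.032,0.0,0.0,0.0,0.0],[0.0,0.048,0.0,0.0,0.0,0.0],[0.0,0.064,0.001,0.0,0.0,0.0],[-0.001,0.08,0.001,0.0,0.0,0.0],[-0.001,0.096,0.001,0.0,0.0,0.01],[-0.001,0.096,0.001,0.0,0.0,0.01],[-0.001,0.096,0.001,0.0,0.0,0.01],[-0.001,0.096,0.001,0.0,0.0,0.01],[-0.001,0.096,0.001,0.0,0.0,0.01]]
final [487.2 146.8 200.9] [-90.1   0.3 -99. ]
```

arm_command(increments=[[0,0.016,0,0,0,0],[0,0.032,0,0,0,0],[0,0.048,0,0,0,0],[0,0.064,0.001,0,0,0],[-0.001,0.08,0.001,0,0,0.005],[-0.001,0.096,0.001,0,0,0.005],[-0.001,0.096,0.001,0,0,0.005],[-0.001,0.096,0.001,0,0,0.005],[-0.001,0.096,0.001,0,0,0.005],[-0.001,0.096,0.001,0,0,0.005]])

```text
time: 25.75
tool_pos: [487.3, 147.0, 201.3]
tcp_rot: [-90.4, -0.0, -99.0]
ft_force: [-0.1, 0.1, -0.3]
finger_gap: 72.7
```

arm_command(increments=[[0,0,0,0,0,0],[0,0,0,0,0,0],[0,0,0,0,0,0],[0,0,0,0,0,0],[0,0,0,0,0,0],[0,0,0,0,0,0],[0,0,0,0,0,0],[0,0,0,0,0,0],[0,0,0,0,0,0],[0,0,0,0,0,0]], jaw=1, force=100)

```text
time: 27.0
tool_pos: [486.5, 147.0, 200.7]
tcp_rot: [-90.5, -0.0, -99.0]
ft_force: [-5.9, 0.3, 5.0]
finger_gap: 19.5
```

```bash
python3 - <<'E'
from h import *
from plan import *
commit();s=r.sense()
print(load()[0],s['tool_pos'],s['tcp_rot'],s['ft_force'],s['wrist_torque'],s['finger_gap'])
save('wrist','w13')
E
```

```text
[487.15520544 146.84804033 200.88644983] [486.49553202 146.97743208 200.72227503] [-9.04941972e+01 -4.06329747e-02 -9.89926451e+01] [-5.85645769  0.28798342  5.020029  ] [ 0.04607396  0.79669687 -0.00576685] 19.532262259812505
```

View pics/w13.png

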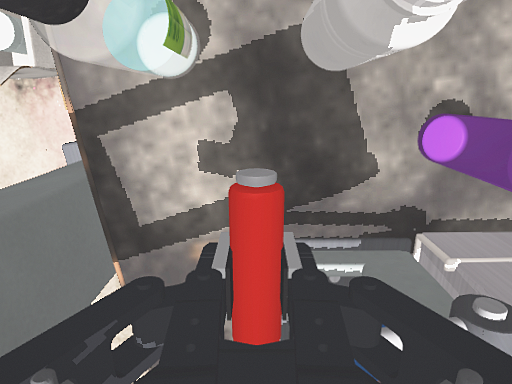

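```bash
cat >> plan.py <<'E'
def arc(al,d=(0.5,0,0)):
    Q=load()[1]
    rows([(gt(a,54,d=d),Q,1) for a in al])
E
python3 - <<'E'
from plan import *
arc([.03,.08,.15,.23,.32,.41,.5,.6,.7,.8])
E
```

```text
[[0.0,-0.004,0.0,0.0,0.0,0.0],[0.0,-0.01,0.002,0.0,0.0,0.0],[0.0,-0.018,0.004,0.0,0.0,0.0],[0.0,-0.027,0.008,0.0,0.0,0.0],[0.0,-0.037,0.012,0.0,0.0,0.0],[0.0,-0.047,0.018,0.0,0.0,0.0],[0.0,-0.056,0.025,0.0,0.0,0.0],[0.0,-0.066,0.033,0.0,0.0,0.0],[0.0,-0.074,0.042,0.0,0.0,0.0],[0.0,-0.082,0.052,0.0,0.0,0.0]]
final [538.6 138.3 282.8] [-90.1   0.3 -99. ]
```

arm_command(increments=[[0,-0.004,0,0,0,0],[0,-0.01,0.002,0,0,0],[0,-0.018,0.004,0,0,0],[0,-0.027,0.008,0,0,0],[0,-0.037,0.012,0,0,0],[0,-0.047,0.018,0,0,0],[0,-0.056,0.025,0,0,0],[0,-0.066,0.033,0,0,0],[0,-0.074,0.042,0,0,0],[0,-0.082,0.052,0,0,0]])

```text
time: 28.3
tool_pos: [539.7, 138.6, 283.5]
tcp_rot: [-90.4, -0.0, -99.0]
ft_force: [-1.7, 1.1, -3.3]
finger_gap: 18.9
```

```bash
python3 - <<'E'
from h import *
from plan import *
commit();s=r.sense()
print(load()[0],s['tool_pos'],s['tcp_rot'],s['ft_force'],s['wrist_torque'],s['finger_gap'])
save('wrist','w14');t=save('top','t14');s=save('scene','s14')
a=np.hstack([cv2.resize(t[120:260,190:350],None,fx=2.5,fy=2.5),cv2.resize(s[120:260,200:360],None,fx=2.5,fy=2.5)])
cv2.imwrite('pics/ts14.png',a[:,:,::-1])
arc([.9,1.0,1.1,1.2,1.3,1.4,1.5,1.6,1.7,1.8])
E
```

```text
[538.6231785  138.30595211 282.77711156] [539.72207959 138.58612205 283.51514641] [-9.03705231e+01 -2.01724298e-02 -9.89982531e+01] [-1.71264945  1.09819182 -3.31016889] [-0.00088372  0.20186396  0.03675661] 18.901000414872094
[[0.0,-0.006,0.011,0.0,0.0,0.0],[0.0,-0.012,0.022,0.0,0.0,0.0],[0.0,-0.016,0.034,0.0,0.0,0.0],[0.0,-0.019,0.046,0.0,0.0,0.0],[0.0,-0.021,0.058,0.0,0.0,0.0],[0.0,-0.021,0.071,0.0,0.0,0.0],[0.0,-0.021,0.083,0.0,0.0,0.0],[0.0,-0.019,0.096,0.0,0.0,0.0],[0.0,-0.016,0.108,0.0,0.0,0.0],[0.0,-0.011,0.12,0.0,0.0,0.0]]
final [657.2 119.5 293.5] [-90.1   0.3 -99. ]
```

View pics/ts14.png

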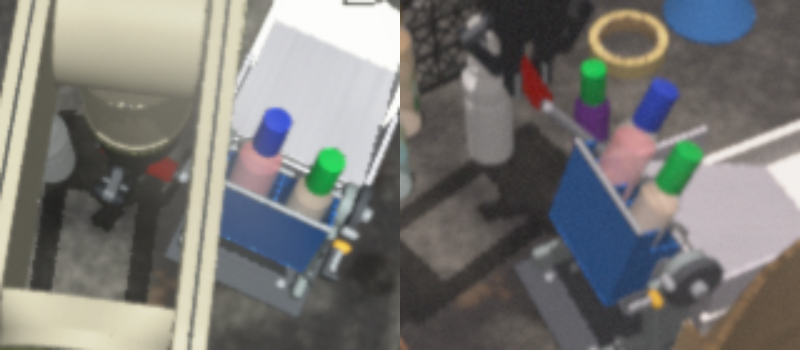

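View pics/w14.png

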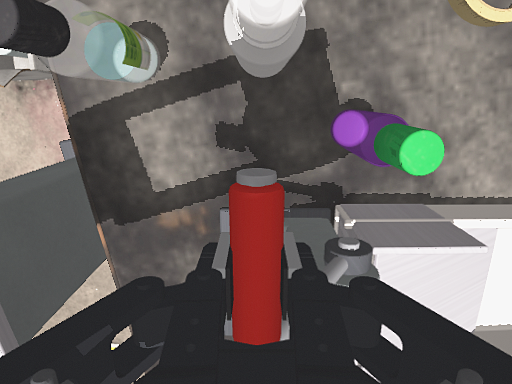

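arm_command(increments=[[0,-0.006,0.011,0,0,0],[0,-0.012,0.022,0,0,0],[0,-0.016,0.034,0,0,0],[0,-0.019,0.046,0,0,0],[0,-0.021,0.058,0,0,0],[0,-0.021,0.071,0,0,0],[0,-0.021,0.083,0,0,0],[0,-0.019,0.096,0,0,0],[0,-0.016,0.108,0,0,0],[0,-0.011,0.12,0,0,0]])

```text
time: 29.7
tool_pos: [659.1, 119.9, 292.8]
tcp_rot: [-90.3, 0.0, -99.0]
ft_force: [3.5, 1.3, 5.5]
finger_gap: 19.2
```

```bash
python3 - <<'E'
from h import *
from plan import *
commit();s=r.sense()
print(load()[0],s['tool_pos'],s['tcp_rot'],s['ft_force'],s['wrist_torque'],s['finger_gap'])
arc([1.88,1.96,2.04,2.12,2.2,2.28,2.35,2.41,2.46,2.5])
E
```

```text
[657.15937911 119.47495974 293.52712875] [659.07076049 119.88801074 292.84802186] [-9.02802817e+01  6.91822311e-03 -9.89959622e+01] [3.48121378 1.3461126  5.4850393 ] [ 0.16186752 -0.55055587 -0.04154372] 19.200055102685077
[[0.0,0.004,0.009,0.0,0.0,0.0],[0.0,0.009,0.017,0.0,0.0,0.0],[0.0,0.015,0.025,0.0,0.0,0.0],[0.0,0.021,0.033,0.0,0.0,0.0],[0.0,0.028,0.04,0.0,0.0,0.0],[0.0,0.035,0.047,0.0,0.0,0.0],[0.0,0.042,0.052,0.0,0.0,0.0],[0.0,0.048,0.057,0.0,0.0,0.0],[0.0,0.054,0.06,0.0,0.0,0.0],[0.0,0.058,0.062,0.0,0.0,0.0]]
final [718.3 110.1 235.4] [-90.1   0.3 -99. ]
```

arm_command(increments=[[0,0.004,0.009,0,0,0],[0,0.009,0.017,0,0,0],[0,0.015,0.025,0,0,0],[0,0.021,0.033,0,0,0],[0,0.028,0.04,0,0,0],[0,0.035,0.047,0,0,0],[0,0.042,0.052,0,0,0],[0,0.048,0.057,0,0,0],[0,0.054,0.06,0,0,0],[0,0.058,0.062,0,0,0]])

```text
time: 30.95
tool_pos: [719.3, 110.4, 233.0]
tcp_rot: [-90.4, 0.0, -99.0]
ft_force: [6.0, 2.8, 1.2]
finger_gap: 19.4
```

```bash
python3 - <<'E'
from h import *
from plan import *
commit();s=r.sense()
print(load()[0],s['tool_pos'],s['tcp_rot'],s['ft_force'],s['wrist_torque'],s['finger_gap'])
save('wrist','w15');t=save('top','t15');s=save('scene','s15')
a=np.hstack([cv2.resize(t[80:260,220:380],None,fx=2.3,fy=2.3),cv2.resize(s[120:300,220:420],None,fx=2,fy=2.3)])
cv2.imwrite('pics/ts15.png',a[:,:,::-1])
E
```

```text
[718.31874196 110.06058771 235.39880574] [719.28940621 110.41983805 232.98698852] [-9.03547575e+01  4.04608193e-03 -9.89923161e+01] [5.99891288 2.77943527 1.18976646] [ 3.10618576e-01 -9.60088155e-01  3.74258047e-04] 19.413460003303246
```

View pics/ts15.png

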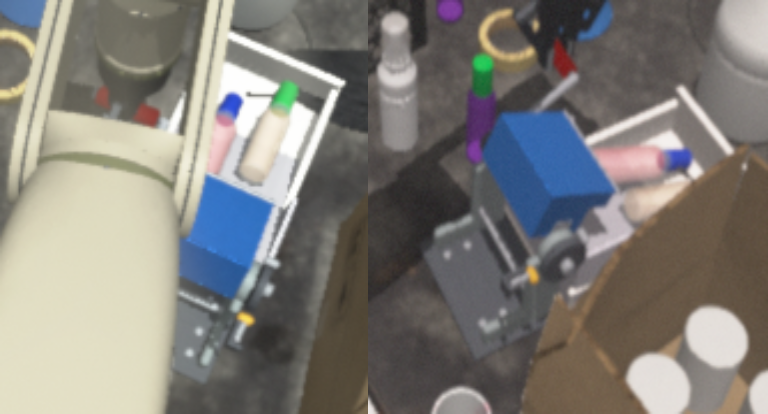

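arm_command(increments=[[0,0.001,0,0,0,0],[0,0.001,0,0,0,0],[0,0.001,0,0,0,0],[0,0.001,0,0,0,0],[0,0.001,0,0,0,0],[0,0.001,0,0,0,0],[0,0.001,0,0,0,0],[0,0.001,0,0,0,0],[0,0.001,0,0,0,0],[0,0.001,0,0,0,0]])

```text
time: 32.35
tool_pos: [719.4, 110.4, 232.6]
tcp_rot: [-90.3, 0.0, -99.0]
ft_force: [5.7, 2.3, 2.3]
finger_gap: 19.2
```

```bash
python3 - <<'E'
from h import *
from plan import *
p,R=load();store(p+[0,0,-1],R);s=r.sense()
print(load()[0],s['tool_pos'],s['tcp_rot'],s['ft_force'],s['wrist_torque'],s['finger_gap'])
w=save('wrist','w16');t=save('top','t16');s=save('scene','s16')
a=np.hstack([cv2.resize(t[80:260,220:380],None,fx=2.3,fy=2.3),cv2.resize(s[120:300,220:420],None,fx=2,fy=2.3)])
cv2.imwrite('pics/ts16.png',a[:,:,::-1])
arc([2.45,2.38,2.3,2.2,2.1,2.0,1.9,1.8,1.7,1.6])
E
```

```text
[718.31874196 110.06058771 234.39880574] [719.39423675 110.42782228 232.63106868] [-9.03033321e+01  1.10248666e-02 -9.89932842e+01] [5.72371487 2.32910914 2.25397296] [ 0.26461193 -1.11544323 -0.00809299] 19.24104186177683
[[0.0,-0.006,-0.003,0.0,0.0,0.0],[0.0,-0.014,-0.007,0.0,0.0,0.0],[0.0,-0.022,-0.013,0.0,0.0,0.0],[0.0,-0.031,-0.022,0.0,0.0,0.0],[0.0,-0.04,-0.031,0.0,0.0,0.0],[0.0,-0.047,-0.041,0.0,0.0,0.0],[0.0,-0.054,-0.051,0.0,0.0,0.0],[0.0,-0.059,-0.062,0.0,0.0,0.0],[0.0,-0.064,-0.074,0.0,0.0,0.0],[0.0,-0.067,-0.086,0.0,0.0,0.0]]
final [633.5 123.2 301.6] [-90.1   0.3 -99. ]
```

View pics/ts16.png

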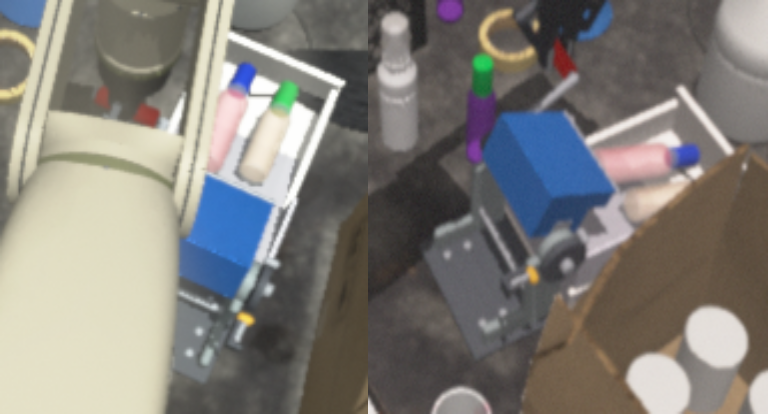

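View pics/w16.png

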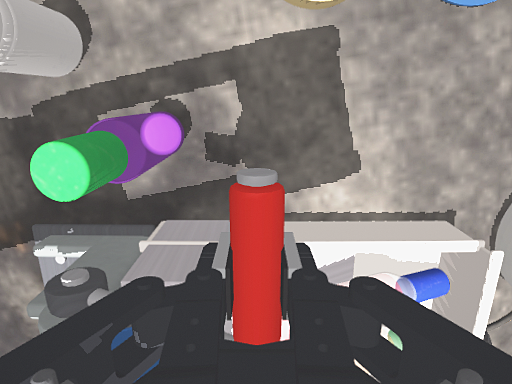

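arm_command(increments=[[0,0.001,0,0,0,0],[0,0.001,0,0,0,0],[0,0.001,0,0,0,0],[0,0.001,0,0,0,0],[0,0.001,0,0,0,0],[0,0.001,0,0,0,0],[0,0.001,0,0,0,0],[0,0.001,0,0,0,0],[0,0.001,0,0,0,0],[0,0.001,0,0,0,0]])

```text
time: 33.75
tool_pos: [719.6, 110.4, 232.1]
tcp_rot: [-90.3, 0.0, -99.0]
ft_force: [6.7, 1.8, 3.9]
finger_gap: 19.6
```

```bash
python3 - <<'E'
from h import *
from plan import *
p,R=load();store(p+[0,0,-1],R);s=r.sense()
t=save('top','t17');s=save('scene','s17')
a=np.hstack([cv2.resize(t[90:170,290:380],None,fx=4.4,fy=5),cv2.resize(s[170:250,310:390],None,fx=5,fy=5)])
cv2.imwrite('pics/ts17.png',a[:,:,::-1])
inv=lambda P:RS.inv().apply(np.array(P)-ORG)
for n,(u,v) in dict(gcap=(287,88),gbase=(255,172),bcap=(246,70)).items():
    P=atz('top',(220+u/2.3,80+v/2.3),30);print(n,inv(P).round(0))
arc([2.45,2.38,2.3,2.2,2.1,2.0,1.9,1.8,1.7,1.6])
d=cv2.absdiff(cv2.imread('pics/s16.png'),cv2.imread('pics/s17.png')).max(2)[170:250,310:390];print((d>60).sum())
E
```

```text
gcap [287. -28.  30.]
gbase [161. -33.  30.]
bcap [287.  31.  30.]
[[0.0,-0.007,-0.003,0.0,0.0,0.0],[0.0,-0.015,-0.007,0.0,0.0,0.0],[0.0,-0.023,-0.013,0.0,0.0,0.0],[0.0,-0.032,-0.022,0.0,0.0,0.0],[0.0,-0.041,-0.031,0.0,0.0,0.0],[0.0,-0.048,-0.041,0.0,0.0,0.0],[0.0,-0.055,-0.051,0.0,0.0,0.0],[0.0,-0.06,-0.062,0.0,0.0,0.0],[0.0,-0.065,-0.074,0.0,0.0,0.0],[0.0,-0.068,-0.086,0.0,0.0,0.0]]
final [633.5 123.2 301.6] [-90.1   0.3 -99. ]
0
```

View pics/ts17.png

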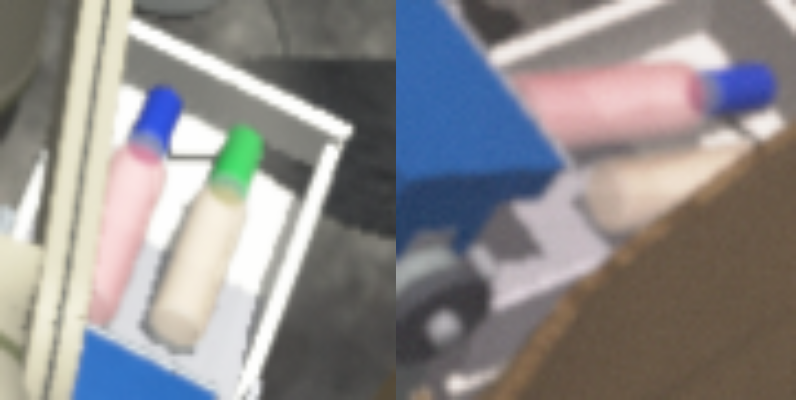

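arm_command(increments=[[0,-0.007,-0.003,0,0,0],[0,-0.015,-0.007,0,0,0],[0,-0.023,-0.013,0,0,0],[0,-0.032,-0.022,0,0,0],[0,-0.041,-0.031,0,0,0],[0,-0.048,-0.041,0,0,0],[0,-0.055,-0.051,0,0,0],[0,-0.06,-0.062,0,0,0],[0,-0.065,-0.074,0,0,0],[0,-0.068,-0.086,0,0,0]])

```text
time: 35.1
tool_pos: [633.9, 123.8, 301.3]
tcp_rot: [-90.4, -0.0, -99.0]
ft_force: [1.8, 1.3, 7.1]
finger_gap: 19.3
```

```bash
python3 - <<'E'
from h import *
from plan import *
commit();s=r.sense();print(load()[0],s['tool_pos'],s['ft_force'],s['finger_gap'])
arc([1.5,1.4,1.3,1.2,1.1,1.0,.9,.8,.7,.6])
E
```

```text
[633.4682964  123.18081773 301.57696539] [633.90996286 123.83321878 301.30873978] [1.75828503 1.33039766 7.10960031] 19.33543450654785
[[0.0,-0.002,-0.013,0.0,0.0,0.0],[0.0,-0.002,-0.025,0.0,0.0,0.0],[0.0,-0.002,-0.038,0.0,0.0,0.0],[0.0,0.0,-0.05,0.0,0.0,0.0],[0.0,0.003,-0.062,0.0,0.0,0.0],[0.0,0.007,-0.074,0.0,0.0,0.0],[0.0,0.013,-0.085,0.0,0.0,0.0],[0.0,0.019,-0.096,0.0,0.0,0.0],[0.0,0.027,-0.106,0.0,0.0,0.0],[0.0,0.035,-0.115,0.0,0.0,0.0]]
final [519.8 141.3 266.8] [-90.1   0.3 -99. ]
```

arm_command(increments=[[0,-0.002,-0.013,0,0,0],[0,-0.002,-0.025,0,0,0],[0,-0.002,-0.038,0,0,0],[0,0,-0.05,0,0,0],[0,0.003,-0.062,0,0,0],[0,0.007,-0.074,0,0,0],[0,0.013,-0.085,0,0,0],[0,0.019,-0.096,0,0,0],[0,0.027,-0.106,0,0,0],[0,0.035,-0.115,0,0,0]])

```text
time: 36.35
tool_pos: [518.3, 142.0, 265.0]
tcp_rot: [-90.7, -0.1, -99.0]
ft_force: [-1.8, 2.6, 0.6]
finger_gap: 19.1
```

```bash
python3 - <<'E'
from h import *
from plan import *
commit();s=r.sense();print(load()[0],s['tool_pos'],s['ft_force'],s['finger_gap'])
arc([.53,.45,.37,.29,.22,.15,.09,.04,.0,.0])
E
```

```text
[519.83871207 141.34815489 266.81685285] [518.33541042 141.95659487 265.00388956] [-1.75264566  2.56756799  0.61760599] 19.067431506207875
[[0.0,0.007,-0.006,0.0,0.0,0.0],[0.0,0.015,-0.012,0.0,0.0,0.0],[0.0,0.023,-0.017,0.0,0.0,0.0],[0.0,0.032,-0.022,0.0,0.0,0.0],[0.0,0.04,-0.026,0.0,0.0,0.0],[0.0,0.048,-0.029,0.0,0.0,0.0],[0.0,0.055,-0.031,0.0,0.0,0.0],[0.0,0.061,-0.033,0.0,0.0,0.0],[0.0,0.066,-0.034,0.0,0.0,0.0],[0.0,0.066,-0.034,0.0,0.0,0.0]]
final [486.2 147.  200.9] [-90.1   0.3 -99. ]
```

arm_command(increments=[[0,0.007,-0.006,0,0,0],[0,0.015,-0.012,0,0,0],[0,0.023,-0.017,0,0,0],[0,0.032,-0.022,0,0,0],[0,0.04,-0.026,0,0,0],[0,0.048,-0.029,0,0,0],[0,0.055,-0.031,0,0,0],[0,0.061,-0.033,0,0,0],[0,0.066,-0.034,0,0,0],[0,0.067,-0.034,0,0,0]])

```text
time: 37.6
tool_pos: [486.3, 147.0, 200.6]
tcp_rot: [-90.4, -0.0, -99.0]
ft_force: [-4.8, 0.7, 10.1]
finger_gap: 19.5
```

arm_command(increments=[[0,0,0,0,0,0],[0,0,0,0,0,0],[0,0,0,0,0,0],[0,0,0,0,0,0],[0,0,0,0,0,0],[0,0,0,0,0,0],[0,0,0,0,0,0],[0,0,0,0,0,0],[0,0,0,0,0,0],[0,0,0,0,0,0]], jaw=-0.7)

```text
time: 38.85
tool_pos: [485.9, 147.0, 199.5]
tcp_rot: [-90.4, -0.0, -99.0]
ft_force: [0.7, -0.1, -0.3]
finger_gap: 72.5
```

arm_command(increments=[[0,-0.01,0,0,0,0],[0,-0.025,0,0,0,0],[0,-0.04,0,0,0,0],[0,-0.06,0,0,0,0],[0,-0.08,0,0,0,0],[0,-0.1,0,0,0,0],[0,-0.12,0,0,0,0],[0,-0.13,0,0,0,0],[0,-0.13,0,0,0,0],[0,-0.13,0,0,0,0]])

```text
time: 40.1
tool_pos: [486.6, 146.9, 328.6]
tcp_rot: [-90.5, -0.1, -99.0]
ft_force: [0.2, 1.0, -0.5]
finger_gap: 72.4
```

```bash
python3 - <<'E'
from h import *
from plan import *
s=r.sense();print(s['time'],s['tool_pos'],s['ft_force'],s['finger_gap'])
w=save('wrist','w18');t=save('top','t18');s=save('scene','s18')
for dy in (-37,0,37):print(proj('wrist',st(grip(0)+[0,dy,0])))
a=np.hstack([cv2.resize(t[80:260,200:380],None,fx=2.1,fy=2.3),cv2.resize(s[120:300,200:420],None,fx=1.8,fy=2.3)])
cv2.imwrite('pics/ts18.png',a[:,:,::-1])
E
```

```text
40.1 [486.55891392 146.906346   328.59929939] [ 0.16387557  1.01519354 -0.52227435] 72.44043329227699
[[256.13451688 231.93000118]]
[[256.23399189 188.59553483]]
[[256.34164659 141.78673258]]
```

View pics/ts18.png

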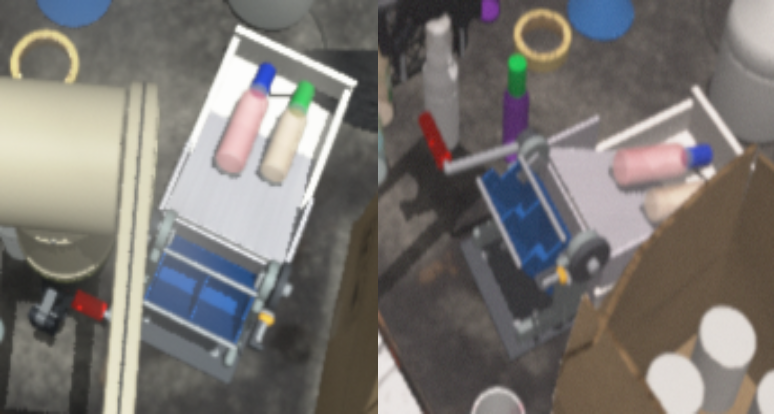

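View pics/w18.png

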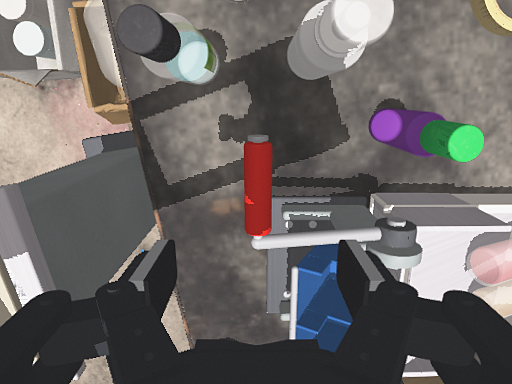

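```bash
python3 - <<'E'
from h import *
a=cv2.imread('pics/s18.png');b=cv2.imread('pics/s12.png');d=cv2.absdiff(a,b).max(2)
print('lever region diff',(d[170:200,218:262]>60).sum())
c=cv2.imread('pics/s17.png');print('bottles diff',(cv2.absdiff(a,c).max(2)[180:200,345:390]>60).sum())
r.hand_in();print(r.sense()['time'])
E
```

```text
lever region diff 119
bottles diff 0
the job is handed in; nothing more can be done
the job is handed in; nothing more can be done
```

The job is handed in. Both bottles lie in the white tray and the skip looks fully home. The run had used about 40 s of the 72 s when I made the last checks; no verdict is reported.

**What I did:**
1. Set the green-capped bottle in the right bay and the blue-capped one in the left, lowering each along the bay's axis and letting go within a few millimetres of the floor.
2. Gripped the red lever and swung the skip past its catch to about 2.5 rad.
3. Waited until the bottles lay still, then brought the skip home at about 0.8 rad/s, held all the way.
4. Let go and backed the gripper 130 mm clear.

**Last checks:**
- **Bottles:** both lie in the tray. The blue bottle's visible area showed no change from before the swing back to after it, and both bottles are in view in the last pictures.
- **Skip:** the red grip is within about 1 mm of its computed home position, the same as before the swing. The wrist force is near zero after letting go.
- **Bystanders:** none looked shifted or tipped where they show in the pictures. I did not measure their positions again. The orange bottle and most of the cup were out of the last views I looked at.

**A check that disagreed:** the picture comparison round the lever, before and after the swing, found 119 changed pixels. I did not trace them. I suspect blue-capped bottle no longer showing behind the lever and the arm's changed shadow. I relied on the wrist view and handed in.

**During the run:** joint 2 came to -51.1°, just inside its -51.17° limit, on the first approach to a bay. The arm stopped 5 mm short there, and I corrected from the measured pose before lowering the bottle.

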